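# Pinwheel layer of tea cartons on a small pallet

## Task

Finish the layer of tea cartons on the small wooden pallet: take the two from the sloping steel stand and the one lying on the table and set them down gently, not dropped, flat and lid up, so that with the carton already there, which stays where it is, the four make a pinwheel: a square ring in which every carton's end butts up to the long side of the next (gaps about 5 mm), with an open square in the middle, centred on the pallet. Leave everything else on the table where it stands.

Things in the scene. Friction and masses are not known exactly. Their poses are not given: they have to be found in the camera images.
- pallet: Small wooden pallet, 200 x 200 x 30 mm, fixed to the table; origin at the centre of its underside, its x and y axes along its edges, z up. In the finished layer the four cartons fill a 161 mm square about its centre with 5 mm gaps and an open 49 mm square in the middle.
- slot0 (a point): Point on the pallet's top face (30 mm up), axes as the pallet's: centre of the underside of the carton already placed, at (-30.5, -52.5) mm from the pallet's centre, long side along the pallet's x.
- slot1 (a point): Point on the pallet's top face (30 mm up), axes as the pallet's: centre of the underside of the second carton of the pinwheel, at (52.5, -30.5) mm, long side along the pallet's y.
- slot2 (a point): Point on the pallet's top face (30 mm up), axes as the pallet's: centre of the underside of the third carton, at (30.5, 52.5) mm, long side along the pallet's x.
- slot3 (a point): Point on the pallet's top face (30 mm up), axes as the pallet's: centre of the underside of the fourth carton, at (-52.5, 30.5) mm, long side along the pallet's y.
- stand: Steel stand, 224 mm wide (its y), 110 mm deep, fixed to the table; origin at the centre of its underside, low side towards its -x. Its plate rises towards +x at 30 degrees, 125 mm long, from 22 mm to 85 mm high, with a 14 mm lip along the low edge.
- carton_placed: Plain brown tea carton, 100 x 56 x 50 mm (x long, y wide, z high), strip of white paper tape along its lid; origin at the centre of its underside, z out of the lid; about 0.2 kg. Already in place on the pallet.
- carton_1: Plain brown tea carton, 100 x 56 x 50 mm (x long, y wide, z high), strip of white paper tape along its lid; origin at the centre of its underside, z out of the lid; about 0.2 kg. Lies on the sloping stand, tilted 30 degrees, its long side up the slope, on the stand's +y half.
- carton_2: Plain brown tea carton, 100 x 56 x 50 mm (x long, y wide, z high), strip of white paper tape along its lid; origin at the centre of its underside, z out of the lid; about 0.2 kg. Lies on the sloping stand, tilted 30 degrees, its long side up the slope, on the stand's -y half.
- carton_3: Plain brown tea carton, 100 x 56 x 50 mm (x long, y wide, z high), strip of white paper tape along its lid; origin at the centre of its underside, z out of the lid; about 0.2 kg. Lies flat on the table between the pallet and the stand, ahead of or beyond the sauce bottle.
- sauce_bottle: Bystander: upright yellow squeeze bottle, 60 mm across, 150 mm high, origin under its centre; stands between the pallet and the stand.
- jar: Bystander: upright glass jar, 92 mm across, 100 mm high, at the back; origin under its centre.
- bowl: Bystander: low white bowl, 124 mm across, 45 mm high, at the front left (+y); origin under its centre.
- cups: Bystander: upright stack of paper cups, 80 mm across, 155 mm high, at the left (+y); origin under its centre.
- milk: Bystander: upright white milk carton, 70 x 70 x 210 mm, at the right (-y); origin under its centre.
- sign: Bystander: small blackboard on a wooden foot 110 x 140 mm, 140 mm high, at the back; origin under its centre.
- flat_box: Bystander: flat brown box 130 x 80 x 25 mm at the back right, not a tea carton; origin under its centre.
- shaker: Bystander: small steel salt shaker, 36 mm across, 65 mm high, standing between the sauce bottle and carton_3; origin under its centre.
Not all that is in view belongs to the job. Leave any green or red look-alike of the carton_1 alone.

How it is judged:
By the outcome, as a careful person would: the job done as asked, in the order asked, and still so for the second after the job is handed in, with the robot touching nothing.
It also fails if it takes over 72 s, if anything falls off the work surface, if the arm or the gripper's body presses on something with over 40 N, if the wrist force passes 120 N, or if a joint passes its speed limit or range.

## Robot

A 7-joint arm with a two-finger parallel gripper is mounted at the origin on the work surface. World frame = base frame: x ahead of the robot, y to its left, z up, the work surface at z = 0. Lengths are in mm, angles in degrees, forces in N, time in s.
With the tool pointing down it reaches from about 425 to 1025 mm from the base axis. Payload 9.4 kg.
Tool frame: the origin (TCP) lies on the centre line of the jaws, within the pads' length; the fingertips stand 8 mm ahead of it and the grasp point (between the pads) lies 11 mm behind it; z points along the fingers, y is the direction in which the jaws open and shut (so a half turn about z gives the same grasp; the last joint's range is limited). The gripper opens to 93 mm and grips with 3 to 60 N. Pads are 15 mm wide; open, the fingers measure 128 mm over their backs; the gripper's body (75 mm by 188 mm) begins 65 mm behind the grasp point.
Start: joints at [69.402, 34.337, -0.143, 91.639, 0.103, 54.024, -4.572], TCP at [202.298, -696.204, 226.618] pointing down, gripper open.
Joint ranges: [-147.43, 147.43], [-19.82, 112.94], [-74.19, 73.91], [6.32, 146.72], [-59.91, 239.91], [6.04, 106.73], [-150.56, 150.56]. Speed limits (degrees/s): [127.2, 127.2, 172.46, 172.46, 180, 180, 180].

## Interface

Orientations are given as a 3x3 rotation matrix whose columns are the frame's x, y, z axes.
In Python, from workcell import robot gives the robot as it stands.
- The arm moves only by the tool play_rows, never from a script. Its argument "steps" is a list of rows, each a list of 3 entries, a list of its own where there are three numbers: the turn, a rotation vector about the tool's x, y, z in units of 5 degrees (1.0 is 5 degrees), then the shift along the tool's x, y, z in mm, then the closure in counts, from 0 (fully open) to 255 (shut). In form: [[[wx, wy, wz], [dx, dy, dz], hand], ...]. A call has 1 to 8 rows; each row shifts and turns the commanded pose from where the row before left it, along the tool's axes as they then stand; what a row does not reach is not made up. A row lasts 1/8 s, in which the tool goes at most 62.5 mm and 10.7 degrees, less where a joint would pass 70% of its speed; a pose out of reach is approached as far as the arm can. A call with a gripper value outside its range is refused whole. The fingers move at their own pace and stop on an object; "newtons" is the grip in N (left out, the last holds). Time passes only in rows, so rows that do not move let the fingers close. It gives the time, the measured TCP pose, the force and the opening at its end, in the units of the state.
- robot.get_obs(): the state, without advancing time (a new reading comes with each control period).
- robot.read_camera(name): name is "scene" or "top" or "wrist"; returns the picture (420x560x3 uint8, red, green, blue); there is no depth.
- robot.get_calibration(name): a dict with "mtx" (3x3 intrinsics, pixels), "dist_coeffs" ([k1, k2, p1, p2, k3] as OpenCV has them; the pictures are not rectified), "camera_from_world" (4x4, takes a point from world to camera coordinates). Camera axes: x right, y down, z forward; pixel columns grow to the right and rows downward; lengths in mm; the calibration is good to about 2 mm. A picture is of the moment at which its call begins: read the wrist's pose just before it. get_calibration takes no time and is no camera call; for the wrist camera it gives the pose at the moment of the call.
- robot.sign_off(): hands the job in, once; it reports no verdict.
Trained networks look in the newest picture that a camera, given by its name, has taken for a name from the list of things; names that differ only in an ending like _2 or _b are one class to them, and where a whole thing is asked for, a point or a joint stands for the part that bears it (a point fixed in the world has none). Each returns a list of dicts, best first, with "conf" (0 to 1); they miss things now and then, are a little off and sometimes report something else, mostly with a low value. They report only what shows in the picture. A call takes as long as a camera call. They do not tell look-alikes from the thing itself.
- robot.cut_out(camera, target): "pixels" (420x560 bool, what is visible of it) and "position" ([row, column] in pixels, amid what is visible of it).
- robot.mark_of(camera, target): "position" ([row, column] in pixels: a listed point, or the origin of a listed thing).
The state is a dict: "t": time; "qpos": joint angles; "qvel": joint speeds; "tau": joint torques, N m; "position": TCP position; "tcp_rot": TCP orientation; "ft_force": force on the tool from outside, world axes, zero at the start; "wrist_torque": the same for the moment, N m; "opening": opening from 0.0 (shut) to 1.0 (fully open).
Only numpy, scipy, OpenCV 4.12 (cv2) and the standard library are available. Lean on these libraries where they do the work, as an engineer would, in place of code of your own. Each camera call takes 0.05 s, during which the arm holds its last target. There are 200 camera calls.

## Working session

There is one attempt and no reset: what is moved stays moved. The work goes in short steps, Python scripts to look and compute and a tool call to move; the robot and the scene stay as the last step left them, time stands still between calls to the robot, and variables do not carry over. Pictures are saved under pics/ and viewed, about 8 in all and at most 12, crops included, and the job is handed in when it is done.

Besides the shell and the picture viewer there is one more tool, called after "Request:" as a command line: name --argument value ..., lists and objects as JSON in quotes. play_rows: Moves the arm, as the interface text tells. Its arguments: {"type":"object","properties":{"steps":{"type":"array"},"newtons":{"type":"number"}},"required":["steps"]}

```bash
ls; mkdir -p pics; python3 - <<'E'
from workcell import robot
import cv2,numpy as np
for n in ["top","scene"]:
    im=robot.read_camera(n); cv2.imwrite(f"pics/{n}0.png",im[...,::-1])
    c=robot.get_calibration(n); print(n,np.round(c["mtx"],1).tolist(),np.round(c["dist_coeffs"],4),np.round(c["camera_from_world"],3).tolist())
o=robot.get_obs(); print({k:np.round(v,3).tolist() for k,v in o.items()})
print(np.round(robot.get_calibration("wrist")["camera_from_world"],3).tolist())
E
```

```text
pics
top [[521.3, 0.0, 276.6], [0.0, 521.3, 205.4], [0.0, 0.0, 1.0]] [-0.1942  0.      0.      0.      0.    ] [[0.009, -1.0, 0.015, -14.463], [-0.994, -0.01, -0.105, 506.072], [0.105, -0.014, -0.994, 1797.287], [0.0, 0.0, 0.0, 1.0]]
scene [[519.8, 0.0, 277.8], [0.0, 519.8, 211.4], [0.0, 0.0, 1.0]] [-0.0441  0.      0.      0.      0.    ] [[0.141, 0.99, 0.016, -59.071], [0.668, -0.083, -0.74, -313.862], [-0.731, 0.115, -0.673, 1962.095], [0.0, 0.0, 0.0, 1.0]]
{'t': 0.1, 'qpos': [69.402, 34.38, -0.149, 91.673, 0.103, 54.022, -4.572], 'qvel': [0.127, -0.148, -0.057, -0.088, -0.049, -0.005, -0.013], 'tau': [0.006, -76.655, 1.502, -25.293, -0.052, 0.014, 0.0], 'position': [202.219, -695.824, 225.857], 'tcp_rot': [[0.96, 0.279, -0.0], [0.279, -0.96, 0.001], [-0.0, -0.001, -1.0]], 'ft_force': [-0.07, 0.43, -0.367], 'wrist_torque': [-0.059, -0.004, 0.012], 'opening': 1.0}
[[0.28, -0.96, -0.001, -723.97], [-0.93, -0.271, 0.247, -30.029], [-0.238, -0.068, -0.969, 390.065], [0.0, 0.0, 0.0, 1.0]]
```

View pics/top0.png

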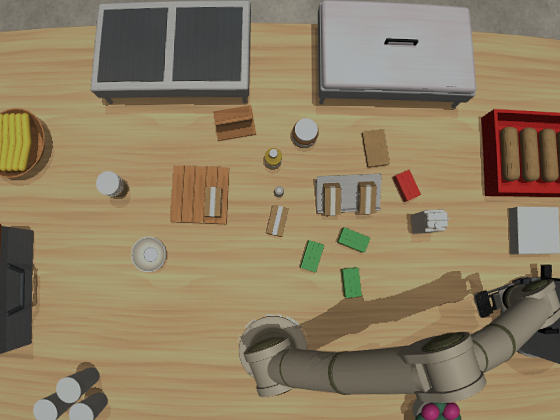

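View pics/scene0.png

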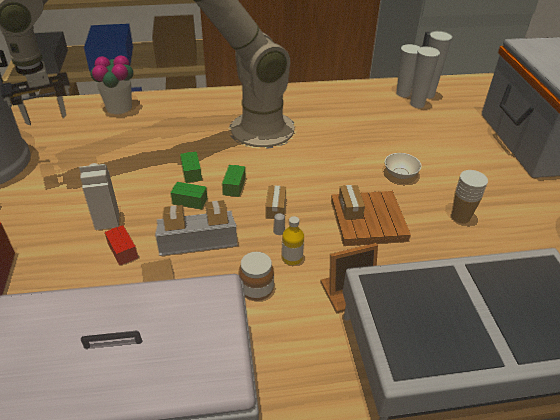

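```bash
cat > h.py <<'E'
import numpy as np,cv2
from scipy.optimize import minimize
from scipy.spatial.transform import Rotation as R
from workcell import robot
def cal(n):
    c=robot.get_calibration(n); return np.array(c["mtx"]),np.array(c["dist_coeffs"]),np.array(c["camera_from_world"])
def proj(P,C):
    K,d,T=C; return cv2.projectPoints(np.asarray(P,float).reshape(-1,3),cv2.Rodrigues(T[:3,:3])[0],T[:3,3],K,d)[0][:,0]
def onplane(uv,z,C):
    K,d,T=C; u=cv2.undistortPoints(np.asarray(uv,float).reshape(-1,1,2),K,d)[:,0]
    r=np.c_[u,np.ones(len(u))]@T[:3,:3]; o=-T[:3,:3].T@T[:3,3]
    return o+r*((z-o[2])/r[:,2])[:,None]
def box(x,y,z,yaw,L,W,H,pitch=0):
    M=R.from_euler("ZY",[yaw,-pitch],degrees=True).as_matrix()   # pitch>0: +x end raised
    c=np.array([[a*L/2,b*W/2,h*H] for a in(-1,1) for b in(-1,1) for h in(0,1)])
    return c@M.T+[x,y,z]
def fit(mask,C,z,dims,x0,pitch=0,S=4):
    m=cv2.resize(mask.astype(np.float32),None,fx=S,fy=S)>.5
    def cost(p):
        q=proj(box(p[0],p[1],z,p[2],*dims,pitch),C)
        h=cv2.convexHull(((q+.5)*S-.5).astype(np.float32))
        im=np.zeros(m.shape,np.uint8); cv2.fillConvexPoly(im,np.round(h*16).astype(np.int32),1,shift=4)
        i=(m&(im>0)).sum(); return 1-i/((m|(im>0)).sum())
    best=None
    for s in (8,3):
        r=minimize(cost,x0,method="Nelder-Mead",options=dict(initial_simplex=np.array(x0)+np.r_[np.zeros((1,3)),np.diag([s,s,s])],xatol=.05,fatol=1e-5)); x0=r.x
    return r.x,1-r.fun
E
python3 - <<'E'
from h import *
robot.read_camera("top"); C=cal("top")
for t in ["pallet","stand","carton_1","sauce_bottle","shaker","jar","milk"]:
    for d in robot.cut_out("top",t)[:6]:
        p=d["position"]; print(t,round(d["conf"],2),np.round(p,1),d["pixels"].sum(),np.round(onplane([p[1],p[0]],40,C)[0,:2]))
        if t in("pallet","stand","carton_1") and d["conf"]>.4:
            P=onplane([p[1],p[0]],40,C)[0]
            dims,z,pi={"pallet":((200,200,30),0,0),"stand":((110,224,50),0,0)}.get(t,((100,56,50),0,0))
            if t=="carton_1":
                if P[1]>130: z=30
                elif P[1]<-60: z,pi=50,30
            print("   fit",*[np.round(v,2) for v in fit(d["pixels"],C,z,dims,[P[0],P[1],0.],pi)])
E
```

```text
pallet 0.85 [191.2 192.7] 2705 [552. 284.]
   fit [544.7  263.56  -1.91] 0.81
stand 0.68 [187.3 346.7] 1300 [ 571. -255.]
   fit [ 560.01 -259.05    3.21] 0.53
stand 0.26 [217.6 279. ] 444 [463. -18.]
carton_1 0.92 [197.7 334. ] 581 [ 534. -210.]
   fit [ 540.52 -196.77    3.04] 0.96
carton_1 0.9 [219.4 274.8] 459 [456.  -4.]
   fit [452.58 -11.31 -12.92] 0.92
carton_1 0.9 [183.  407.2] 531 [ 590. -472.]
   fit [ 586.82 -455.16   29.37] 0.84
carton_1 0.85 [197.5 366.1] 547 [ 536. -323.]
   fit [ 546.14 -318.4     5.23] 0.9
carton_1 0.81 [256.4 310.4] 464 [ 329. -128.]
   fit [ 347.67 -133.88  -16.19] 0.79
carton_1 0.81 [280.5 348.5] 541 [ 247. -260.]
   fit [ 249.62 -260.6    12.13] 0.86
sauce_bottle 0.54 [159.4 273.3] 287 [667.   3.]
jar 0.8 [133.2 303.9] 651 [ 763. -104.]
milk 0.35 [190.4 346.5] 1303 [ 560. -254.]
```

Request:
play_rows --steps '[[[0, 0, 1.62], [0, 0, -60], 0], [[0, 0, 1.62], [0, 0, -60], 0], [[0, 0, 0], [35, -40, -30], 0], [[0, 0, 0], [35, -40, -25], 0], [[0, 0, 0], [40, -44, 0], 0], [[0, 0, 0], [40, -44, 0], 0], [[0, 0, 0], [40, -44, 0], 0], [[0, 0, 0], [40, -44, 0], 0]]'

```text
t: 1.5
position: [433.3, -438.6, 401.9]
tcp_rot: [[1.0, 0.0, 0.0], [0.0, -1.0, -0.0], [0.0, 0.0, -1.0]]
ft_force: [1.2, -0.8, 0.0]
opening: 1.002
```

Request:
play_rows --steps '[[[0, 0, 0], [40, -44, 0], 0], [[0, 0, 0], [40, -44, 0], 0], [[0, 0, 0], [40, -44, 0], 0], [[0, 0, 0], [40, -44, 0], 0], [[0, 0, 0], [0, 0, 0], 0]]'

```text
t: 2.12
position: [595.5, -258.6, 401.1]
tcp_rot: [[1.0, 0.008, 0.001], [0.008, -1.0, 0.002], [0.001, -0.002, -1.0]]
ft_force: [-0.9, -0.6, 0.7]
opening: 1.001
```

```bash
cat > see.py <<'E'
from h import *
import sys
def see(tag,targets):
    C=cal("wrist"); im=robot.read_camera("wrist"); cv2.imwrite(f"pics/{tag}.png",im[...,::-1]); out={}
    np.savez(f"{tag}.npz",K=C[0],d=C[1],T=C[2])
    for t in targets:
        out[t]=robot.cut_out("wrist",t)
        for d in out[t]: p=d["position"]; print(t,round(d["conf"],2),np.round(p,1),d["pixels"].sum(),np.round(onplane([p[1],p[0]],40,C)[0,:2]))
    return C,im,out
E
python3 - <<'E'
from see import *
C,im,o=see("w1",["carton_1","stand"])
print(np.round(C[0][0,0]),C[1])
for d in o["carton_1"]:
    if d["conf"]<.5: continue
    p=d["position"]; P=onplane([p[1],p[0]],70,C)[0]
    if P[1]<-130 and P[0]>430:
        for z in (47,50,53): print(z,*[np.round(v,3) for v in fit(d["pixels"],C,z,(100,56,50),[P[0],P[1],0.],30,2)])
E
```

```text
carton_1 0.87 [185.9 398.1] 2350 [ 580. -468.]
carton_1 0.82 [333.4 286.1] 855 [ 273. -272.]
carton_1 0.69 [318.9 217.9] 624 [ 305. -134.]
carton_1 0.66 [213.7 318.4] 2202 [ 527. -327.]
carton_1 0.66 [272.6 286.9] 1033 [ 409. -272.]
carton_1 0.65 [218.  242.9] 2201 [ 518. -190.]
carton_1 0.62 [242.7 149.9] 1645 [467. -12.]
295.0 [-0.0442159  0.         0.         0.         0.       ]
47 [ 594.962 -451.04    30.031] 0.891
50 [ 595.803 -450.027   29.77 ] 0.882
53 [ 595.653 -448.158   30.793] 0.874
47 [ 542.746 -318.647    3.6  ] 0.967
50 [ 543.203 -318.328    3.534] 0.964
53 [ 543.726 -318.106    3.525] 0.958
47 [ 537.087 -196.938    2.13 ] 0.964
50 [ 538.171 -197.63     2.327] 0.959
53 [ 538.938 -198.142    1.213] 0.952
```

View pics/w1.png

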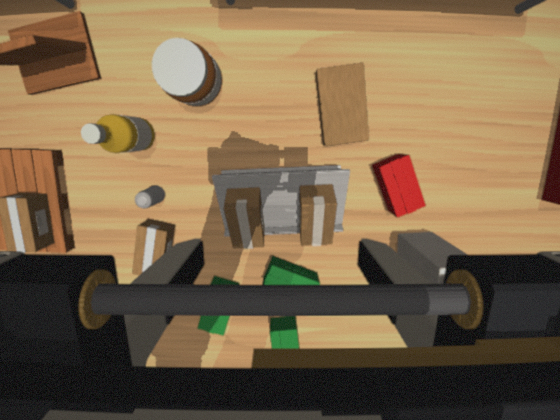

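```bash
cat >> h.py <<'E'
def toolR(yaw,pitch=0): return R.from_euler("ZY",[yaw,-pitch],degrees=True).as_matrix()@np.diag([1.,-1,-1])
def to(pos,Rt):
    "shift in current tool axes, shift in target tool axes, turn units"
    o=robot.get_obs(); Rc=np.array(o["tcp_rot"]); d=np.array(pos)-o["position"]
    w=R.from_matrix(Rc.T@Rt).as_rotvec(degrees=True)/5
    print("target",np.round(pos,1),"d(cur)",np.round(Rc.T@d,1),"d(tgt)",np.round(Rt.T@d,1),"turn",np.round(w,2),"len",round(np.linalg.norm(d)))
E
python3 - <<'E'
from h import *
o=robot.get_obs(); print(np.round(o["qpos"],1))
Rt=toolR(2.5,30); c=np.array([537.5,-197.1,48]); n=-Rt[:,2]
g=c+26*Rt[:,0]+22*n; print("grasp",g); to(g,Rt)
to(g+100*n,Rt)
E
```

```text
[ 21.5  21.1  -3.5  89.3   1.4  69.7 -72.3]
grasp [ 549.00569919 -196.59765032   80.05255888]
target [ 549.  -196.6   80.1] d(cur) [-42.5 -68.7 321.5] d(tgt) [-195.   -70.3  258.6] turn [ 0.14  6.01 -0.5 ] len 331
target [ 499.1 -198.8  166.7] d(cur) [-92.5 -66.4 234.9] d(tgt) [-195.   -70.3  158.6] turn [ 0.14  6.01 -0.5 ] len 261
```

Request:
play_rows --steps '[[[0, 0, 0], [-18.5, -13.3, 47], 0], [[0, 0, 0], [-18.5, -13.3, 47], 0], [[0, 0, 0], [-18.5, -13.3, 47], 0], [[0, 0, 0], [-18.5, -13.3, 47], 0], [[0, 0, 0], [-18.5, -13.3, 47], 0], [[0.05, 2.0, -0.17], [0, 0, 0], 0], [[0.05, 2.0, -0.17], [0, 0, 0], 0], [[0.05, 2.0, -0.17], [0, 0, 0], 0]]'

```text
t: 3.28
position: [471.8, -177.0, 144.5]
tcp_rot: [[0.961, 0.071, 0.267], [0.05, -0.995, 0.083], [0.271, -0.067, -0.96]]
ft_force: [0.1, -0.9, -1.2]
opening: 1.001
```

```bash
python3 - <<'E'
from see import *
C,im,o=see("w2",["carton_1"])
for d in o["carton_1"]:
    p=d["position"]; P=onplane([p[1],p[0]],70,C)[0]
    if d["conf"]>.5 and P[0]>430 and P[1]>-370:
        for z in (45,48,51,54): print(z,*[np.round(v,3) for v in fit(d["pixels"],C,z,(100,56,50),[P[0],P[1],0.],30,2)])
print(robot.get_obs()["position"],robot.get_obs()["tcp_rot"])
E
```

```text
carton_1 0.84 [178.1 318.2] 10069 [ 534. -200.]
carton_1 0.84 [331.7 364.3] 2189 [ 396. -252.]
carton_1 0.82 [136.4 551.9] 896 [ 587. -414.]
carton_1 0.75 [233.2 130.3] 5044 [469. -22.]
carton_1 0.69 [341.6 240.1] 2095 [ 375. -138.]
carton_1 0.63 [178.  471.8] 13265 [ 543. -341.]
45 [ 538.608 -197.128    3.286] 0.981
48 [ 537.723 -197.019    3.258] 0.977
51 [ 537.26  -196.817    3.71 ] 0.961
54 [ 537.31 -196.47    4.14] 0.937
45 [473.614 -41.433 -94.43 ] 0.592
48 [467.015 -43.968 -62.612] 0.566
51 [466.699 -44.763 -63.398] 0.557
54 [467.056 -46.257 -63.595] 0.548
45 [ 545.225 -320.091    2.951] 0.979
48 [ 544.412 -318.1      2.475] 0.964
51 [ 543.888 -315.908    2.113] 0.942
54 [ 5.43500e+02 -3.14613e+02  4.05000e-01] 0.92
[ 473.89186898 -177.89879128  143.54832367] [[ 0.96104975  0.07008666  0.26734106]
 [ 0.04920763 -0.99524813  0.08402239]
 [ 0.27195954 -0.06759448 -0.95993177]]
```

View pics/w2.png

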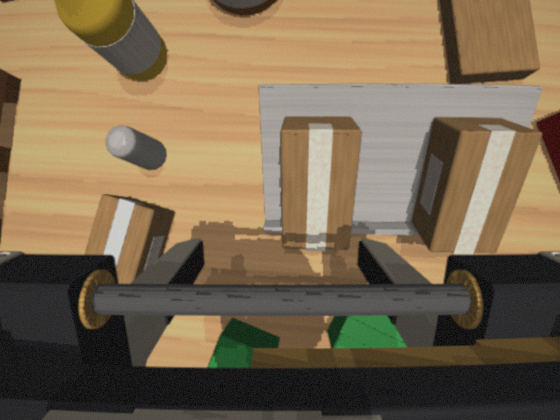

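```bash
python3 - <<'E'
from h import *
o=robot.get_obs(); print(np.round(o["qpos"],1),np.round(o["qvel"],1),o["t"])
Rt=toolR(3.2,30); c=np.array([538,-197.,47]); n=-Rt[:,2]
g=c+26*Rt[:,0]+22*n; print("grasp",g); to(g+100*n,Rt);to(g+60*n,Rt);to(g,Rt)
E
```

```text
[ 40.7  26.4 -27.2 132.4  13.7  10.6 -82.3] [ -5.2  -1.4   7.   -2.9 -18.2  -3.9  15.8] 3.375
grasp [ 549.49870331 -196.35712268   79.05255888]
target [ 499.6 -199.1  165.7] d(cur) [ 29.7  21.5 -16.1] d(tgt) [32.2 22.7 -6.9] turn [-0.78  2.84 -0.15] len 40
target [ 519.5 -198.   131. ] d(cur) [39.5 24.1 22.5] d(tgt) [32.2 22.7 33.1] turn [-0.78  2.84 -0.15] len 51
target [ 549.5 -196.4   79.1] d(cur) [54.2 28.  80.6] d(tgt) [32.2 22.7 93.1] turn [-0.78  2.84 -0.15] len 101
```

```bash
cat > ik.py <<'E'
from h import *
from scipy.optimize import least_squares
A=lambda ax,a: R.from_euler(ax,a,degrees=True).as_matrix()
def fk(q,p,s):
    h,L1,L2,L3=p[:4]; q=np.array(q)*s
    M=A("z",q[0]+p[4])@A("y",q[1])@A("z",q[2]); x=np.array([0,0,h])+M@[0,0,L1]
    M=M@A("y",q[3])@A("z",q[4]); x=x+M@[0,0,L2]
    M=M@A("y",q[5])@A("z",q[6]+p[5]); return x+M@[0,0,L3],M
E
python3 - <<'E'
from ik import *
import itertools
o=robot.get_obs()
D=[([69.402,34.38,-.149,91.673,.103,54.022,-4.572],[202.219,-695.824,225.857],[[.96,.279,0],[.279,-.96,.001],[0,-.001,-1]]),
([21.5,21.1,-3.5,89.3,1.4,69.7,-72.3],[595.5,-258.6,401.1],[[1,.008,.001],[.008,-1,.002],[.001,-.002,-1]]),
(o["qpos"],o["position"],o["tcp_rot"])]
res=[]
for s in itertools.product([1,-1],repeat=3):
    S=np.array([-1,1,s[0],1,s[1],1,s[2]])
    f=lambda p:np.r_[tuple(np.r_[fk(q,p,S)[0]-x,300*(fk(q,p,S)[1]-np.array(m)).ravel()] for q,x,m in D)]
    for b in (0,90,180,270):
        r=least_squares(f,[340,649,443,390,0,b]); res.append((r.cost,S.tolist(),np.round(r.x,2).tolist()))
for r in sorted(res)[:2]: print(r)
E
```

```text
(np.float64(59.795653074963916), [-1, 1, -1, 1, -1, 1, -1], [205.49, 656.76, 440.37, 264.28, -4.4, 85.49])
(np.float64(59.79565307496425), [-1, 1, -1, 1, -1, 1, -1], [205.49, 656.76, 440.37, 264.28, -4.4, 85.49])
```

```bash
cat >> ik.py <<'E'
P=[205.49,656.76,440.37,264.28,-4.4,85.49]; S=np.array([-1,1,-1,1,-1,1,-1])
LO=np.array([-147.43,-19.82,-74.19,6.32,-59.91,6.04,-150.56]);HI=np.array([147.43,112.94,73.91,146.72,239.91,106.73,150.56])
def ik(pos,Rt,q0):
    def f(q):
        x,M=fk(q,P,S); return np.r_[(x-pos)/5,60*(M-Rt).ravel(),.004*(q-q0)]
    q0=np.clip(q0,LO+1,HI-1)
    r=least_squares(f,q0,bounds=(LO,HI)); x,M=fk(r.x,P,S)
    return r.x,np.linalg.norm(x-pos),np.degrees(np.linalg.norm(R.from_matrix(M.T@Rt).as_rotvec()))
def best(pos,Rt,seeds):
    return min((ik(pos,Rt,s) for s in seeds),key=lambda r:r[1]+5*r[2])
E
python3 - <<'E'
from ik import *
rng=np.random.default_rng(0); q0=np.array(robot.get_obs()["qpos"])
seeds=[q0]+[np.clip(q0+rng.normal(size=7)*[30,25,40,20,50,25,40],LO,HI) for _ in range(25)]
for name,c,yaw in (("c1",[538,-197,47],3),("c2",[544,-319,47],3)):
    Rc=toolR(yaw,30); n=-Rc[:,2]
    for tilt in (30,20,10,0):
      for off in (26,-26):
        for lift in (0,60):
            Rt=toolR(yaw,tilt); g=np.array(c)+off*Rc[:,0]+24*n+lift*n
            q,e,a=best(g,Rt,seeds); print(name,tilt,off,lift,np.round(q),round(e,1),round(a,1))
E
```

```text
c1 30 26 0 [  47.   37.  -35.  127.   87.    6. -151.] 33.6 6.0
c1 30 26 60 [  52.   32.  -41.  131.   86.    6. -151.] 21.9 3.7
c1 30 -26 0 [  70.   60.  -74.  131.   98.   40. -151.] 42.7 7.3
c1 30 -26 60 [  58.   33.  -43.  134.   89.    6. -151.] 36.0 5.8
c1 20 26 0 [  36.   36.  -25.  128.   82.    6. -151.] 3.0 0.5
c1 20 26 60 [  40.   30.  -27.  130.   43.    7. -111.] 0.0 0.0
c1 20 -26 0 [  40.   37.  -26.  131.   85.    6. -151.] 18.2 3.1
c1 20 -26 60 [  45.   31.  -31.  135.   85.    6. -151.] 5.7 0.9
c1 10 26 0 [ 18.  34.  -2. 123. -13.  14. -57.] 0.0 0.0
c1 10 26 60 [ 32.  29. -19. 124.  17.  19. -87.] 0.0 0.0
c1 10 -26 0 [  35.   37.  -22.  129.   55.   11. -123.] 0.0 0.0
c1 10 -26 60 [ 32.  30. -16. 130.  18.  12. -85.] 0.0 0.0
c1 0 26 0 [  30.   38.  -23.  117.   28.   30. -100.] 0.0 0.0
c1 0 26 60 [ 34.  32. -26. 119.  25.  34. -96.] 0.0 0.0
c1 0 -26 0 [ 22.  37.  -8. 124.  14.  21. -84.] 0.0 0.0
c1 0 -26 60 [ 35.  32. -23. 125.  27.  27. -97.] 0.0 0.0
c2 30 26 0 [  74.   62.  -74.  125.  100.   40. -147.] 0.0 0.0
c2 30 26 60 [  64.   38.  -43.  126.   88.    6. -141.] 0.0 0.0
c2 30 -26 0 [  77.   65.  -74.  130.  106.   42. -151.] 0.5 0.1
c2 30 -26 60 [  78.   50.  -65.  131.  102.   25. -150.] 0.0 0.0
c2 20 26 0 [ 46.  39. -23. 120.  19.   8. -76.] 0.0 0.0
c2 20 26 60 [ 42.  31. -14. 121. -23.  13. -34.] 0.0 0.0
c2 20 -26 0 [  57.   43.  -36.  125.   82.   11. -135.] 0.0 0.0
c2 20 -26 60 [ 55.  34. -28. 127.  20.   7. -74.] 0.0 0.0
c2 10 26 0 [ 41.  38. -20. 115.  19.  21. -79.] 0.0 0.0
c2 10 26 60 [ 47.  34. -27. 116.  21.  26. -80.] 0.0 0.0
c2 10 -26 0 [ 42.  39. -18. 121.  21.  15. -78.] 0.0 0.0
c2 10 -26 60 [ 48.  34. -22. 122.  19.  19. -75.] 0.0 0.0
c2 0 26 0 [ 41.  41. -25. 110.  28.  36. -89.] 0.0 0.0
c2 0 26 60 [ 44.  35. -26. 111.  24.  39. -84.] 0.0 0.0
c2 0 -26 0 [ 43.  41. -23. 116.  31.  29. -90.] 0.0 0.0
c2 0 -26 60 [ 45.  35. -24. 117.  25.  33. -83.] 0.0 0.0
```

```bash
python3 - <<'E'
from ik import *
rng=np.random.default_rng(0); q0=np.array(robot.get_obs()["qpos"])
seeds=[np.clip(q0+[-55,0,0,0,0,20,30]+rng.normal(size=7)*[30,25,20,20,30,25,60],LO,HI) for _ in range(25)]
pc=np.array([548,258,30]); py=-2
slots={1:((52.5,-30.5),90),2:((30.5,52.5),0),3:((-52.5,30.5),90)}
for sl,th,off,tilts in ((1,90,26,(0,10)),(2,0,-26,(0,10)),(2,180,26,(0,10)),(3,90,-26,(0,10)),(3,90,-26,(30,))):
    for t in tilts:
        Rrel=toolR(0,30).T@toolR(0,t)   # tool_perp -> tool
        Rp=toolR(py+th,0); u=pc+np.r_[A("z",py)[:2,:2]@slots[sl][0],0]
        for up in (0,60):
            pos=u+off*Rp[:,0]+[0,0,24+up]
            q,e,a=best(pos,Rp@Rrel,seeds); print(sl,th,off,"tilt",t,up,np.round(q),round(e,1),round(a,1))
E
```

```text
1 90 26 tilt 0 0 [-41.  47.   7. 101.  25.  52. -56.] 0.0 0.0
1 90 26 tilt 0 60 [-44.  43.  13.  99.  20.  56. -50.] 0.0 0.0
1 90 26 tilt 10 0 [-36.  44.   3. 103.  21.  45. -52.] 0.0 0.0
1 90 26 tilt 10 60 [-35.  40.   2. 102.  20.  51. -50.] 0.0 0.0
2 0 -26 tilt 0 0 [ -35.   49.   11.   95.  -21.   66. -104.] 0.0 0.0
2 0 -26 tilt 0 60 [ -35.   45.   11.   94.  -20.   71. -106.] 0.0 0.0
2 0 -26 tilt 10 0 [ -38.   46.   13.  101.  -22.   55. -103.] 0.0 0.0
2 0 -26 tilt 10 60 [ -38.   42.   13.   99.  -19.   60. -106.] 0.0 0.0
2 180 26 tilt 0 0 [-34.  40. -11. 126. 112.  27. -62.] 0.0 0.0
2 180 26 tilt 0 60 [-13.  41. -44. 125.  96.  46. -41.] 0.0 0.0
2 180 26 tilt 10 0 [-35.  39.  -5. 122.  78.  15. -26.] 0.0 0.0
2 180 26 tilt 10 60 [-44.  33.   8. 120.  34.  13.  18.] 0.0 0.0
3 90 -26 tilt 0 0 [-48.  44.   8. 111.  24.  47. -63.] 0.0 0.0
3 90 -26 tilt 0 60 [-47.  39.   6. 110.  24.  53. -61.] 0.0 0.0
3 90 -26 tilt 10 0 [-43.  41.   5. 115.  21.  39. -59.] 0.0 0.0
3 90 -26 tilt 10 60 [-42.  36.   3. 113.  20.  45. -57.] 0.0 0.0
3 90 -26 tilt 30 0 [-27.  38.  -9. 121.  14.  22. -48.] 0.0 0.0
3 90 -26 tilt 30 60 [-33.  32.   0. 119.  -0.  29. -34.] 0.0 0.0
```

```bash
cat > gr.py <<'E'
from h import *
def grasp(c,yaw,off,tilt,pitch=30,hn=22):
    Rc=toolR(yaw,pitch); Rt=toolR(yaw,tilt); g=np.array(c)+off*Rc[:,0]-hn*Rc[:,2]
    return g,Rt,-Rc[:,2]
E
python3 - <<'E'
from gr import *
g,Rt,n=grasp([538.1,-197.1,46.5],3.2,22,10); print(g)
to(g-60*Rt[:,2],Rt); to(g,Rt)
E
```

```text
[ 546.14000305 -196.65049404   76.55255888]
target [ 535.7 -197.2  135.6] d(cur) [56.3 24.1 22.5] d(tgt) [58.4 22.8 18.3] turn [-0.79 -1.16 -0.01] len 65
target [ 546.1 -196.7   76.6] d(cur) [50.3 28.3 82.1] d(tgt) [58.4 22.8 78.3] turn [-0.79 -1.16 -0.01] len 100
```

Request:
play_rows --steps '[[[-0.79, -1.16, 0], [0, 0, 0], 0], [[0, 0, 0], [20, 23, 0], 0], [[0, 0, 0], [20, 0, 8], 0], [[0, 0, 0], [18, 0, 10], 0], [[0, 0, 0], [0, 0, 0], 0]]'

```text
t: 4.0
position: [539.0, -195.1, 136.1]
tcp_rot: [[0.982, 0.058, 0.179], [0.057, -0.998, 0.014], [0.18, -0.003, -0.984]]
ft_force: [0.3, 0.1, 0.1]
opening: 1.005
```

```bash
python3 - <<'E'
from gr import *
g,Rt,n=grasp([538.1,-197.1,46.5],3.2,22,10)
to(g,Rt); print(robot.get_obs()["qpos"])
E
```

```text
target [ 546.1 -196.7   76.6] d(cur) [-3.8  2.2 59.9] d(tgt) [-3.4  1.9 59.9] turn [-0.04 -0.07  0.02] len 60
[ 28.69202921  29.25925402 -17.27298044 122.69529643  15.00810961
  19.88507866 -86.15938443]
```

Descend and close.

Request:
play_rows --steps '[[[0, 0, 0], [-3.6, 2, 25], 0], [[-0.04, -0.07, 0], [0, 0, 25], 0], [[0, 0, 0], [0, 0, 10], 0], [[0, 0, 0], [0, 0, 0], 0], [[0, 0, 0], [0, 0, 0], 120], [[0, 0, 0], [0, 0, 0], 140], [[0, 0, 0], [0, 0, 0], 160], [[0, 0, 0], [0, 0, 0], 160]]' --newtons 40

```text
t: 5.0
position: [545.4, -196.9, 77.5]
tcp_rot: [[0.983, 0.058, 0.174], [0.057, -0.998, 0.009], [0.174, 0.001, -0.985]]
ft_force: [0.4, -0.0, -0.1]
opening: 0.619
```

Request:
play_rows --steps '[[[0, 0, 0], [0, 0, 0], 200], [[0, 0, 0], [0, 0, -8], 200], [[0, 0, 0], [0, 0, -25], 200], [[0, 0, 0], [0, 0, -40], 200], [[0, 0, 0], [0, 0, -45], 200], [[0, 0, 0], [0, 0, -45], 200], [[0, 0, 0], [0, 0, -30], 200], [[0, 0, 0], [0, 0, 0], 200]]' --newtons 45

```text
t: 6.0
position: [512.1, -199.0, 269.7]
tcp_rot: [[0.983, 0.057, 0.177], [0.057, -0.998, 0.007], [0.177, 0.003, -0.984]]
ft_force: [-0.6, 0.4, -1.5]
opening: 0.603
```

Request:
play_rows --steps '[[[0, 0, 0], [-2.5, -40, -10], 200], [[0, 0, 0], [-2.5, -59, -10], 200], [[0, 0, 0], [-2.5, -60, -10], 200], [[0, 0, 0], [-2.5, -60, -6], 200], [[0, 0, 0], [-2.5, -60, 0], 200], [[0, 0, 0], [-2.5, -60, 0], 200], [[0, 0, 0], [-2.5, -60, 0], 200], [[0, 0, 0], [-2.5, -58, 0], 200]]'

```text
t: 7.0
position: [458.6, 257.9, 297.5]
tcp_rot: [[0.983, 0.058, 0.172], [0.058, -0.998, 0.008], [0.172, 0.002, -0.985]]
ft_force: [1.7, -0.3, -2.3]
opening: 0.602
```

Request:
play_rows --steps '[[[0, 0, 0], [0, 0, 0], 200], [[0, 0, 0], [0, 0, 0], 200]]'

```text
t: 7.25
position: [458.9, 255.6, 297.5]
tcp_rot: [[0.983, 0.059, 0.171], [0.058, -0.998, 0.008], [0.172, 0.002, -0.985]]
ft_force: [0.0, -0.1, -1.5]
opening: 0.598
```

```bash
python3 - <<'E'
from see import *
C,im,o=see("w3",["carton_1","pallet"])
for d in o["carton_1"]:
    p=d["position"]; P=onplane([p[1],p[0]],70,C)[0]
    if d["conf"]>.4 and P[1]>140:
        print(*[np.round(v,3) for v in fit(d["pixels"],C,30,(100,56,50),[P[0],P[1],0.],0,2)])
E
```

```text
carton_1 0.82 [227.7 455.6] 3266 [457.  -4.]
carton_1 0.74 [252.9 282. ] 12791 [405. 250.]
pallet 0.91 [134.1 266.3] 12942 [574. 282.]
[426.651 263.934 -12.297] 0.258
```

View pics/w3.png

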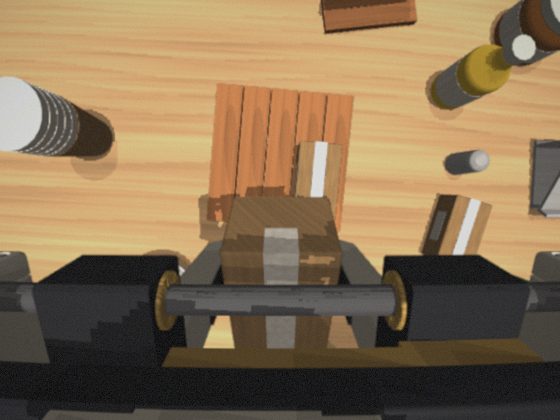

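```bash
python3 - <<'E'
from see import *
f=np.load("w3.npz"); C=(f["K"],f["d"],f["T"])
m=robot.cut_out("wrist","pallet")[0]["pixels"]
def line(P):  # fitted
    vx,vy,x,y=cv2.fitLine(P[:,:2].astype(np.float32),cv2.DIST_HUBER,0,.01,.01).ravel(); return np.array([vx,vy]),np.array([x,y])
rows=range(100,190); L=onplane([[m[r].argmax()-.5,r] for r in rows],30,C)
rows=range(105,135); Rr=onplane([[559-m[r][::-1].argmax()+.5,r] for r in rows],30,C)
cols=range(226,345); T=onplane([[c,m[:,c].argmax()-.5] for c in cols],30,C)
for n,P in (("L",L),("R",Rr),("T",T)):
    v,x=line(P); v=v*np.sign(v[np.argmax(abs(v))]); print(n,np.round(x,1),"yaw",round(np.degrees(np.arctan2(v[1],v[0])),2),"n",len(P))
v,x=line(L);v2,x2=line(T)
v=v*np.sign(v[0]); nrm=np.array([-v[1],v[0]])
A=np.c_[v,-v2]; t=np.linalg.solve(A,x2-x); print("corner L",x+t[0]*v); vr,xr=line(Rr); t=np.linalg.solve(np.c_[vr,-v2],x2-xr);print("corner R",xr+t[0]*vr)
im=cv2.imread("pics/w3.png")[70:240,190:370]; cv2.imwrite("pics/w3c.png",cv2.resize(im,None,fx=4,fy=3.5,interpolation=cv2.INTER_CUBIC)[:600])
E
```

```text
L [556.3 361.8] yaw -1.71 n 90
R [597.  161.2] yaw 0.21 n 30
T [642.2 260.2] yaw 88.0 n 119
corner L [645.67236 359.14816]
corner R [638.76685 161.32286]
```

View pics/w3c.png

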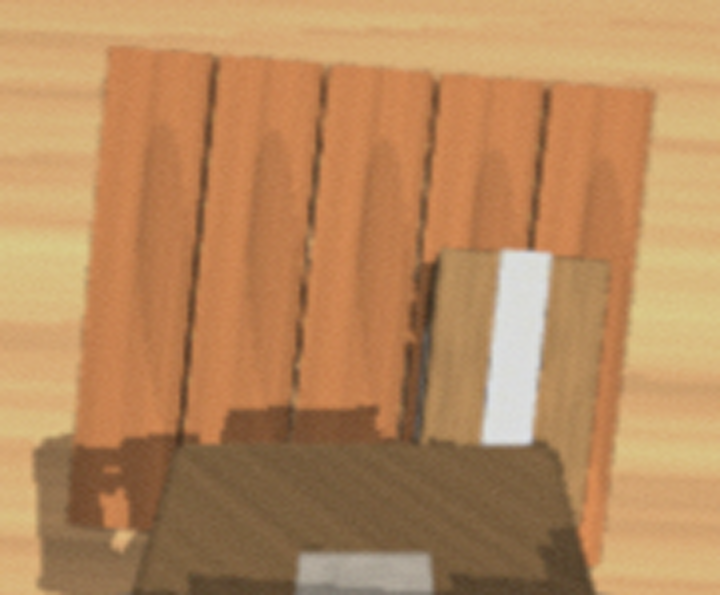

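```bash
python3 - <<'E'
from see import *
f=np.load("w3.npz"); C=(f["K"],f["d"],f["T"])
P=onplane([[300,141.4],[342.5,144.9],[296,195.7]],80,C)[:,:2]; print(np.round(P,1),np.linalg.norm(P[0]-P[1]))
c=np.array([543,263.7]);a=np.radians(-2);M=np.array([[np.cos(a),-np.sin(a)],[np.sin(a),np.cos(a)]])
print("pallet frame",np.round((P-c)@M,1))
E
```

```text
[[560.5 236.1]
 [559.5 180.9]
 [490.3 236.9]] 55.234540994674994
pallet frame [[ 18.5 -26.9]
 [ 19.4 -82.2]
 [-51.7 -28.6]]
```

```bash
python3 - <<'E'
from see import *
f=np.load("w3.npz"); C=(f["K"],f["d"],f["T"])
Rg=toolR(3.27,10.05); tg=np.array([545.4,-196.9,77.5]); ctr=np.array([538.1,-197.1,46.5]); Rcar=R.from_euler("ZY",[3.27,-30],degrees=True).as_matrix()
rel=Rg.T@(ctr-tg); rel[1]=0; Rrel=Rg.T@Rcar; print(rel)
Rn=np.array([[.983,.059,.171],[.058,-.998,.008],[.172,.002,-.985]]);tn=np.array([458.9,255.6,297.5])
U,_,V=np.linalg.svd(Rn);Rn=U@V
for dp in (0,):
    B=np.array([[50,b,h] for h in(0,50) for b in (28,-28)])
    W=(B@(Rrel).T+rel)@Rn.T+tn; print(np.round(proj(W,C),1).tolist())
m=robot.cut_out("wrist","carton_1")
for d in m:
    if d["position"][1]<400:
        px=d["pixels"]; print([(r,np.flatnonzero(px[r])[[0,-1]].tolist()) for r in range(190,300,6) if px[r].any()])
im=cv2.imread("pics/w3.png")[180:300,200:360]; cv2.imwrite("pics/w3d.png",cv2.resize(im,None,fx=5,fy=5,interpolation=cv2.INTER_CUBIC))
E
```

```text
[-12.59725058   0.          29.25050952]
[[233.6, 194.8], [328.6, 194.8], [219.2, 252.2], [343.5, 252.3]]
[(202, [233, 329]), (208, [231, 330]), (214, [230, 332]), (220, [228, 333]), (226, [226, 335]), (232, [224, 336]), (238, [223, 338]), (244, [221, 339]), (250, [220, 341]), (256, [220, 342]), (262, [221, 341]), (268, [221, 340]), (274, [223, 338]), (280, [225, 337])]
```

View pics/w3d.png

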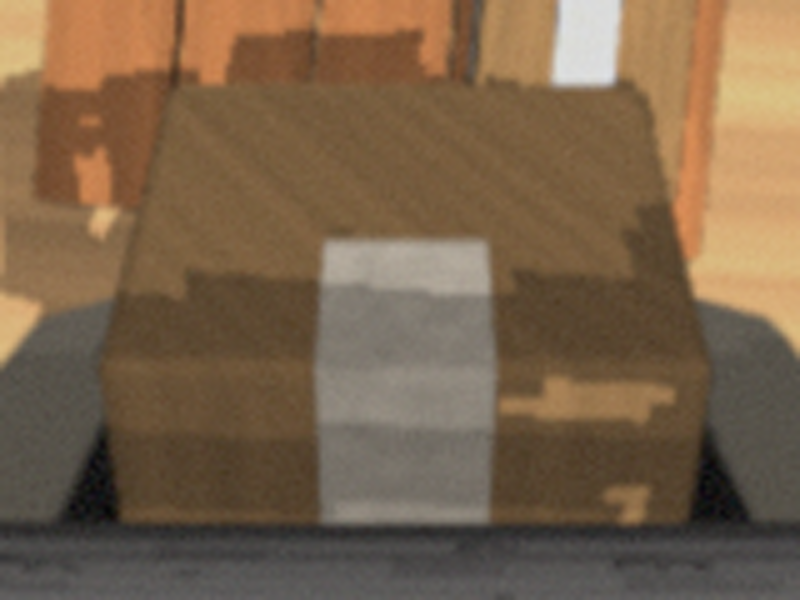

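```bash
python3 - <<'E'
from see import *
from scipy.optimize import least_squares
f=np.load("w3.npz"); C=(f["K"],f["d"],f["T"])
Rn=np.array([[.983,.059,.171],[.058,-.998,.008],[.172,.002,-.985]]);tn=np.array([458.9,255.6,297.5])
U,_,V=np.linalg.svd(Rn);Rn=U@V
B=np.array([[50,b,h] for h in(0,50) for b in (28,-28)])
uv=np.array([[234.2,197.2],[328.2,197.2],[220.2,251.8],[342.2,251.8]])
def W(p):
    Rr=np.diag([1.,-1,-1])@R.from_euler("Y",-p[3],degrees=True).as_matrix()
    return (B@Rr.T+p[:3])@Rn.T+tn
r=least_squares(lambda p:(proj(W(p),C)-uv).ravel(),[-12,0,29,20]); print(np.round(r.x,2),np.round(r.fun,1))
for p3 in (20,):
    r=least_squares(lambda p:(proj(W([*p,p3]),C)-uv).ravel(),[-12,0,29]); print(np.round(r.x,2),np.round(r.fun,1))
E
```

```text
[-1.499e+01 -1.000e-02  3.054e+01  1.840e+01] [ 0.2 -0.1 -0.5  0.  -0.1 -0.   0.3  0.1]
[-1.407e+01 -1.000e-02  3.259e+01] [ 0.4 -1.1 -0.6 -1.   0.5  0.8 -0.4  0.8]
```

```bash
cat > pl.py <<'E'
from h import *
PC=np.array([542.7,262.3]);PY=-1.7
SL={1:((53,-30.5),90),2:((30.5,52.5),0),3:((-52.5,30.5),90)}
def place(sl,rel,pitch,th=None,PC=PC,PY=PY,dxy=(0,0)):
    xy,t=SL[sl]; t=t if th is None else th
    Rcar=R.from_euler("Z",PY+t,degrees=True).as_matrix()
    Rr=np.diag([1.,-1,-1])@R.from_euler("Y",-pitch,degrees=True).as_matrix()
    Rt=Rcar@Rr.T; a=np.radians(PY)
    s=np.r_[PC+np.array([[np.cos(a),-np.sin(a)],[np.sin(a),np.cos(a)]])@(np.array(xy)+dxy),30]
    return s-Rt@np.array(rel),Rt
E
python3 - <<'E'
from pl import *
p,Rt=place(1,(-14,0,31),19.5); print(p,Rt)
to(p+[0,0,80],Rt); to(p,Rt)
o=robot.get_obs();Rc=np.array(o["tcp_rot"])
print("to yaw first",R.from_matrix(Rc.T@toolR(88.3,10)).as_rotvec(degrees=True)/5)
E
```

```text
[595.47034367 253.77574375  54.54859019] [[ 0.02796463  0.99955986 -0.0099028 ]
 [ 0.9422266  -0.02966624 -0.33365994]
 [-0.33380686  0.         -0.94264149]]
target [595.5 253.8 134.5] d(cur) [104.8   8.3 185.1] d(tgt) [ 57.6 135.6 153.7] turn [ -1.41  -4.75 -17.12] len 213
target [595.5 253.8  54.5] d(cur) [ 90.9   8.2 263.9] d(tgt) [ 84.3 135.6 229.1] turn [ -1.41  -4.75 -17.12] len 279
to yaw first [ 2.97027199e+00  1.32304866e-02 -1.67616057e+01]
```

Request:
play_rows --steps '[[[-0.157, -0.528, -1.902], [0, 0, 0], 200], [[-0.157, -0.528, -1.902], [0, 0, 0], 200], [[-0.157, -0.528, -1.902], [0, 0, 0], 200], [[-0.157, -0.528, -1.902], [0, 0, 0], 200], [[-0.157, -0.528, -1.902], [0, 0, 0], 200], [[-0.157, -0.528, -1.902], [0, 0, 0], 200], [[-0.157, -0.528, -1.902], [0, 0, 0], 200], [[-0.157, -0.528, -1.902], [0, 0, 0], 200]]'

```text
t: 8.5
position: [460.2, 255.3, 298.8]
tcp_rot: [[0.188, 0.982, -0.018], [0.939, -0.185, -0.29], [-0.288, 0.038, -0.957]]
ft_force: [-0.6, -0.3, -2.0]
opening: 0.6
```

Request:
play_rows --steps '[[[-0.157, -0.528, -1.902], [0, 0, 0], 200], [[0, 0, 0], [19, 45, 50], 200], [[0, 0, 0], [19, 45, 50], 200], [[0, 0, 0], [19, 45, 50], 200], [[0, 0, 0], [0, 0, 0], 200], [[0, 0, 0], [0, 0, 0], 200]]'

```text
t: 9.25
position: [580.1, 256.0, 155.4]
tcp_rot: [[0.027, 1.0, -0.01], [0.943, -0.029, -0.333], [-0.333, -0.0, -0.943]]
ft_force: [-0.5, 1.0, -1.1]
opening: 0.595
```

```bash
python3 - <<'E'
from pl import *
p,Rt=place(1,(-14,0,31),19.5); print(p)
to(p+[0,0,3],Rt); to(p,Rt); print(robot.get_obs()["ft_force"])
E
```

```text
[595.47034367 253.77574375  54.54859019]
target [595.5 253.8  57.5] d(cur) [30.9 15.5 92.9] d(tgt) [31.  15.5 92.8] turn [-0.   -0.01  0.01] len 99
target [595.5 253.8  54.5] d(cur) [31.9 15.5 95.7] d(tgt) [32.  15.5 95.7] turn [-0.   -0.01  0.01] len 102
[-0.4556352   1.0230403  -1.08280216]
```

Request:
play_rows --steps '[[[0, 0, 0], [-1.6, 15.5, 0.6], 200], [[0, 0, 0], [0, 0, 0], 200], [[0, 0, 0], [13, 0, 37], 200], [[0, 0, 0], [11, 0, 31], 200], [[0, 0, 0], [6.6, 0, 18.8], 200], [[0, 0, 0], [0, 0, 0], 200], [[0, 0, 0], [0, 0, 0], 200]]'

```text
t: 10.12
position: [596.2, 254.6, 64.5]
tcp_rot: [[0.027, 1.0, -0.008], [0.943, -0.028, -0.333], [-0.333, 0.002, -0.943]]
ft_force: [-0.1, 0.9, -1.9]
opening: 0.599
```

```bash
python3 - <<'E'
from see import *
from pl import place
p,Rt=place(1,(-14,0,31),19.5)
to(p,Rt); C,im,o=see("w4",[]); 
im2=robot.read_camera("top"); C=cal("top"); u,v=proj([543,262,60],C)[0].astype(int); a=im2[v-40:v+40,u-40:u+40,::-1]
cv2.imwrite("pics/w4m.png",np.hstack([cv2.resize(im[...,::-1],(480,360)),cv2.resize(a,(320,320),interpolation=cv2.INTER_CUBIC)[:,:][:].copy() if 0 else cv2.copyMakeBorder(cv2.resize(a,(320,320),interpolation=cv2.INTER_CUBIC),0,40,0,0,0)]))
E
```

```text
target [595.5 253.8  54.5] d(cur) [ 2.6 -0.7  9.7] d(tgt) [ 2.6 -0.7  9.7] turn [ 0.02 -0.01  0.02] len 10
```

View pics/w4m.png

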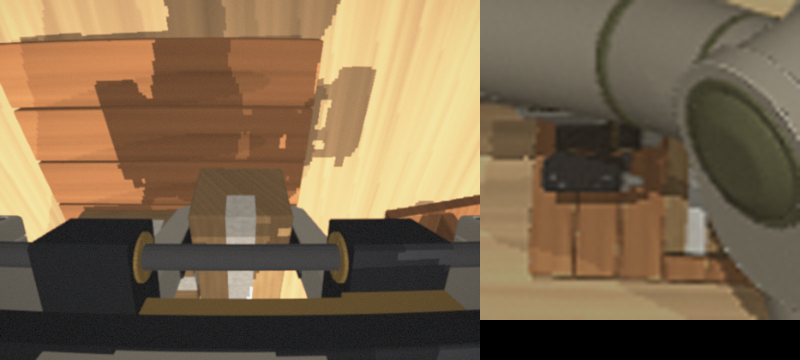

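Request:
play_rows --steps '[[[0, 0, 0], [1.5, -0.7, 3], 200], [[0, 0, 0], [0.5, 0, 3], 200], [[0, 0, 0], [0.3, 0, 1], 200], [[0, 0, 0], [0, 0, 0], 200]]'

```text
t: 10.72
position: [595.0, 253.7, 55.8]
tcp_rot: [[0.026, 1.0, -0.009], [0.942, -0.028, -0.334], [-0.334, 0.0, -0.943]]
ft_force: [0.0, -0.4, -1.6]
opening: 0.6
```

Request:
play_rows --steps '[[[0, 0, 0], [0.4, 0, 1], 200], [[0, 0, 0], [0.3, 0, 1], 200], [[0, 0, 0], [0, 0, 0], 200]]'

```text
t: 11.1
position: [595.0, 253.7, 53.7]
tcp_rot: [[0.026, 1.0, -0.009], [0.942, -0.028, -0.334], [-0.334, 0.0, -0.943]]
ft_force: [-0.7, 0.4, -2.0]
opening: 0.6
```

Request:
play_rows --steps '[[[0, 0, 0], [0.3, 0, 1], 200], [[0, 0, 0], [0, 0, 0], 200], [[0, 0, 0], [0.3, 0, 1], 200], [[0, 0, 0], [0, 0, 0], 200]]'

```text
t: 11.6
position: [595.1, 254.0, 52.7]
tcp_rot: [[0.026, 1.0, -0.008], [0.942, -0.028, -0.334], [-0.334, 0.001, -0.943]]
ft_force: [-1.0, 2.4, 7.5]
opening: 0.602
```

Request:
play_rows --steps '[[[0, 0, 0], [0, 0, 0], 200], [[0, 0, 0], [0, 0, 0], 95], [[0, 0, 0], [0, 0, 0], 80], [[0, 0, 0], [0, 0, 0], 60], [[0, 0, 0], [0, 0, 0], 40], [[0, 0, 0], [0, 0, 0], 40]]' --newtons 5

```text
t: 12.35
position: [595.1, 253.6, 51.7]
tcp_rot: [[0.026, 1.0, -0.009], [0.942, -0.028, -0.334], [-0.334, 0.0, -0.943]]
ft_force: [0.3, 0.3, 0.8]
opening: 0.84
```

Request:
play_rows --steps '[[[0, 0, 0], [0, 0, -20], 40], [[0, 0, 0], [0, 0, -50], 40], [[0, 0, 0], [0, 0, -60], 40], [[0, 0, 0], [0, 0, -60], 40], [[0.157, 0.528, 1.902], [0, 0, 0], 40], [[0.157, 0.528, 1.902], [0, 0, 0], 40], [[0.157, 0.528, 1.902], [0, 0, 0], 40], [[0.157, 0.528, 1.902], [0, 0, 0], 40]]'

```text
t: 13.35
position: [596.7, 317.7, 232.4]
tcp_rot: [[0.642, 0.766, 0.006], [0.758, -0.635, -0.149], [-0.11, 0.1, -0.989]]
ft_force: [0.3, -0.2, -0.6]
opening: 0.841
```

Request:
play_rows --steps '[[[0.157, 0.528, 1.902], [0, 0, 0], 20], [[0.157, 0.528, 1.902], [0, 0, 0], 0], [[0.157, 0.528, 1.902], [0, 0, 0], 0], [[0.157, 0.528, 1.902], [0, 0, 0], 0], [[0.157, 0.528, 1.902], [0, 0, 0], 0], [[0, 0, 0], [-48, 17, -30], 0], [[0, 0, 0], [-48, 17, -30], 0], [[0, 0, 0], [0, 0, 0], 0]]'

```text
t: 14.35
position: [491.0, 277.2, 276.5]
tcp_rot: [[0.982, 0.061, 0.177], [0.06, -0.998, 0.01], [0.177, 0.001, -0.984]]
ft_force: [1.3, 0.4, -0.2]
opening: 0.997
```

```bash
cat > pal.py <<'E'
from see import *
import sys
f=sys.argv[1]
C,im,o=see(f,["carton_1","pallet"])
for d in o["carton_1"]:
    p=d["position"]; P=onplane([p[1],p[0]],70,C)[0]
    if d["conf"]>.3 and P[1]>140:
        y0=90. if len(sys.argv)>2 and P[0]>float(sys.argv[2]) else 0.
        a=[fit(d["pixels"],C,30,(100,56,50),[P[0],P[1],y],0,2) for y in (0.,90.)]
        for r in a: print("  fit",*[np.round(v,3) for v in r])
o=robot.get_obs(); print(np.round(o["position"],1),np.round(o["tcp_rot"],3).tolist())
E
python3 pal.py w5
```

```text
carton_1 0.69 [139.3 322.5] 4093 [602. 227.]
carton_1 0.68 [241.2 477.6] 1906 [475.  -4.]
pallet 0.77 [186.5 268.5] 12316 [533. 296.]
  fit [594.228 232.912  89.   ] 0.974
  fit [594.223 232.94   88.986] 0.974
[494.5 277.7 274.4] [[0.983, 0.058, 0.175], [0.057, -0.998, 0.01], [0.175, 0.0, -0.984]]
```

View pics/w5.png

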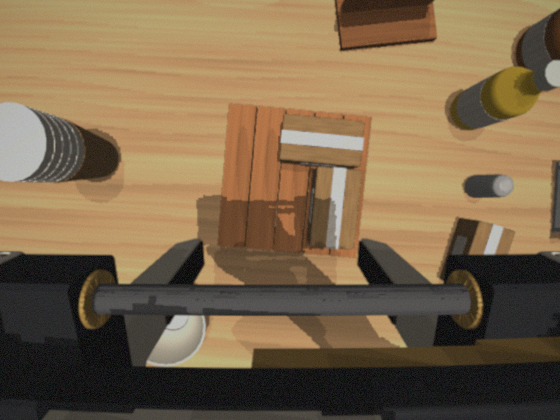

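```bash
python3 - <<'E'
import cv2
im=cv2.imread("pics/w5.png")[97:262,210:380]; cv2.imwrite("pics/w5c.png",cv2.resize(im,None,fx=3.6,fy=3.6,interpolation=cv2.INTER_CUBIC))
E
```

```text
(no output)
```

View pics/w5c.png

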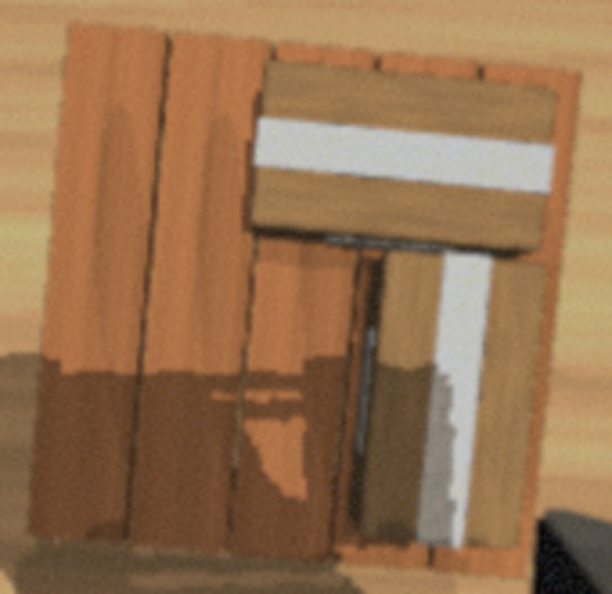

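```bash
python3 - <<'E'
from see import *
f=np.load("w5.npz"); C=(f["K"],f["d"],f["T"])
def rect(pts,L,W,z,C):
    uv=(np.array(pts)+.5)/3.6-.5+[210,97]; P=onplane(uv,z,C)[:,:2]
    # order TL TR BL BR
    up=(P[0]-P[2]+P[1]-P[3])/2; rt=(P[1]-P[0]+P[3]-P[2])/2
    return P.mean(0),np.linalg.norm(up),np.linalg.norm(rt),np.degrees(np.arctan2(up[1],up[0])),np.degrees(np.arctan2(rt[1],rt[0]))+90
for n,p,z in (("pallet",[(68,24),(581,73),(28,538),(530,575)],30),("c1",[(268,62),(557,90),(250,222),(541,249)],80),("c0",[(386,248),(545,262),(360,530),(518,546)],80)):
    print(n,[np.round(v,2) for v in rect(p,0,0,z,C)])
E
```

```text
pallet [array([542.61, 261.96]), np.float64(198.55), np.float64(199.12), np.float64(-1.47), np.float64(-1.25)]
c1 [array([593.89, 232.74]), np.float64(54.0), np.float64(99.25), np.float64(-2.23), np.float64(-1.64)]
c0 [array([512.78, 210.44]), np.float64(98.07), np.float64(55.15), np.float64(-1.09), np.float64(-1.86)]
```

```bash
python3 - <<'E'
from h import *
Rt=toolR(-1.4,0); to([594,315,150],Rt); to([594,315,48],Rt); print(Rt.round(3).tolist())
E
```

```text
target [594 315 150] d(cur) [ 78.1 -31.4 140.3] d(tgt) [ 98.5 -39.7 124.4] turn [-0.08 -2.02  0.95] len 164
target [594 315  48] d(cur) [ 60.2 -31.4 240.7] d(tgt) [ 98.5 -39.7 226.4] turn [-0.08 -2.02  0.95] len 250
[[1.0, -0.024, 0.0], [-0.024, -1.0, 0.0], [0.0, 0.0, -1.0]]
```

Request:
play_rows --steps '[[[-0.04, -1.01, 0.48], [0, 0, 0], 255], [[-0.04, -1.01, 0.47], [0, 0, 0], 255], [[0, 0, 0], [33, -13.2, 40], 255], [[0, 0, 0], [33, -13.2, 40], 255], [[0, 0, 0], [32.5, -13.3, 44], 255], [[0, 0, 0], [0, 0, 40], 255], [[0, 0, 0], [0, 0, 40], 255], [[0, 0, 0], [0, 0, 20], 255]]'

```text
t: 15.5
position: [592.7, 313.8, 45.8]
tcp_rot: [[1.0, -0.025, -0.005], [-0.025, -1.0, -0.002], [-0.005, 0.002, -1.0]]
ft_force: [0.7, 0.3, 0.7]
opening: 0.189
```

Request:
play_rows --steps '[[[0, 0, 0], [0, 0, 0], 255], [[0, 0, 0], [0, 7, 0], 255], [[0, 0, 0], [0, 4, 0], 255], [[0, 0, 0], [0, 0, 0], 255]]'

```text
t: 16.0
position: [593.5, 302.4, 50.3]
tcp_rot: [[1.0, -0.026, -0.0], [-0.026, -1.0, -0.0], [-0.0, 0.0, -1.0]]
ft_force: [0.0, -0.0, 0.8]
opening: 0.004
```

Request:
play_rows --steps '[[[0, 0, 0], [0, 1.5, 0], 255], [[0, 0, 0], [0, 1, 0], 255], [[0, 0, 0], [0, 0, 0], 255]]'

```text
t: 16.38
position: [592.7, 300.6, 49.1]
tcp_rot: [[1.0, -0.025, -0.002], [-0.025, -1.0, -0.001], [-0.002, 0.001, -1.0]]
ft_force: [-0.0, -0.7, 0.5]
opening: 0.004
```

Request:
play_rows --steps '[[[0, 0, 0], [0, 1, 0], 255], [[0, 0, 0], [0, 1, 0], 255], [[0, 0, 0], [0, 0, 0], 255]]'

```text
t: 16.75
position: [592.6, 298.7, 49.1]
tcp_rot: [[1.0, -0.025, -0.002], [-0.025, -1.0, -0.001], [-0.002, 0.001, -1.0]]
ft_force: [-1.0, 0.2, -0.3]
opening: 0.008
```

```bash
python3 pal.py w6
```

```text
carton_1 0.75 [238.4 432.1] 16496 [598. 206.]
pallet 0.88 [185.3 285.8] 18566 [633. 295.]
  fit [607.155 229.158  70.732] 0.595
  fit [594.39  232.007  87.559] 0.614
[592.6 298.7  49.1] [[1.0, -0.025, -0.002], [-0.025, -1.0, -0.001], [-0.002, 0.001, -1.0]]
```

Request:
play_rows --steps '[[[0, 0, 0], [0, -6, 0], 255], [[0, 0, 0], [0, 0, -57], 120], [[0, 0, 0], [0, 0, -57], 60], [[0, 0, 0], [-25, 0, -55], 0], [[0, 0, 0], [-30, 0, -50], 0], [[0, 0, 0], [-50, 20, 0], 0], [[0, 0, 0], [0, 0, 0], 0], [[0, 0, 0], [0, 0, 0], 0]]'

```text
t: 17.9
position: [488.3, 287.6, 268.6]
tcp_rot: [[1.0, -0.025, -0.001], [-0.025, -1.0, -0.0], [-0.001, 0.0, -1.0]]
ft_force: [-0.8, 0.5, -0.3]
opening: 0.709
```

```bash
python3 pal.py w7
```

```text
carton_1 0.9 [207.5 491.9] 4404 [455.  -4.]
carton_1 0.88 [ 97.8 327.5] 4911 [601. 226.]
carton_1 0.48 [248.9 541.9] 207 [391. -92.]
pallet 0.93 [145.9 272.7] 14104 [544. 296.]
  fit [594.047 233.226  88.887] 0.976
  fit [594.026 233.223  88.848] 0.976
[488.6 287.8 267.9] [[1.0, -0.026, -0.002], [-0.026, -1.0, -0.001], [-0.002, 0.001, -1.0]]
```

Request:
play_rows --steps '[[[0, 0, 0], [50, -16, 10], 255], [[0, 0, 0], [50, -10, 40], 255], [[0, 0, 0], [6, 0, 55], 255], [[0, 0, 0], [0, 0, 55], 255], [[0, 0, 0], [0, 0, 50], 255], [[0, 0, 0], [0, 0, 14], 255], [[0, 0, 0], [0, 0, 0], 255], [[0, 0, 0], [0, 6, 0], 255]]'

```text
t: 19.05
position: [592.6, 304.7, 46.7]
tcp_rot: [[1.0, -0.025, -0.001], [-0.025, -1.0, -0.0], [-0.001, 0.0, -1.0]]
ft_force: [0.1, 1.0, 0.2]
opening: 0.074
```

Request:
play_rows --steps '[[[0, 0, 0], [0, 4, 0], 255], [[0, 0, 0], [0, 2, 0], 255], [[0, 0, 0], [0, 1, 0], 255], [[0, 0, 0], [0, 1, 0], 255], [[0, 0, 0], [0, 0, 0], 255]]'

```text
t: 19.68
position: [591.8, 296.4, 45.6]
tcp_rot: [[1.0, -0.025, -0.002], [-0.025, -1.0, -0.001], [-0.002, 0.001, -1.0]]
ft_force: [0.4, 1.0, -0.1]
opening: 0.007
```

Request:
play_rows --steps '[[[0, 0, 0], [0, 1.5, 0], 255], [[0, 0, 0], [0, 0, 0], 255]]'

```text
t: 19.92
position: [591.8, 295.0, 45.6]
tcp_rot: [[1.0, -0.025, -0.002], [-0.025, -1.0, -0.0], [-0.002, 0.0, -1.0]]
ft_force: [-0.3, 1.0, 0.5]
opening: 0.008
```

Request:
play_rows --steps '[[[0, 0, 0], [0, -6, 0], 255], [[0, 0, 0], [0, 0, -57], 120], [[0, 0, 0], [0, 0, -57], 60], [[0, 0, 0], [-25, 0, -55], 0], [[0, 0, 0], [-30, 0, -50], 0], [[0, 0, 0], [-50, 20, 0], 0], [[0, 0, 0], [0, 0, 0], 0], [[0, 0, 0], [0, 0, 0], 0]]'

```text
t: 20.92
position: [487.3, 283.7, 265.0]
tcp_rot: [[1.0, -0.025, -0.001], [-0.025, -1.0, -0.001], [-0.001, 0.001, -1.0]]
ft_force: [1.2, 0.6, -0.8]
opening: 0.708
```

```bash
python3 pal.py w8
```

```text
carton_1 0.69 [ 98.2 327.1] 4856 [599. 224.]
carton_1 0.64 [208.2 491.8] 4345 [454.  -6.]
carton_1 0.5 [248.  538.9] 182 [393. -87.]
carton_1 0.5 [172.7 342.1] 4476 [507. 203.]
pallet 0.67 [143.1 268.4] 13974 [547. 298.]
  fit [593.902 228.246  89.382] 0.97
  fit [594.276 228.412  88.869] 0.97
  fit [511.693 209.92   -1.31 ] 0.975
  fit [511.66  209.88  178.645] 0.975
[487.7 283.9 264.2] [[1.0, -0.026, -0.002], [-0.026, -1.0, -0.001], [-0.002, 0.001, -1.0]]
```

```bash
sed -i 's/^PC=.*/PC=np.array([543,261.8]);PY=-1.3/' pl.py; python3 - <<'E'
from gr import *
g,Rt,n=grasp([544.8,-319.8,45.5],3.0,-30,10); print(g)
to(g-90*Rt[:,2],Rt); print(Rt.round(3).tolist())
E
```

```text
[ 507.86991874 -321.73542355   49.55255888]
target [ 492.3 -322.6  138.2] d(cur) [ 20.5 606.  126.4] d(tgt) [-48.7 605.8 119.4] turn [ 0.08  2.02 -0.89] len 619
[[0.983, 0.052, 0.173], [0.052, -0.999, 0.009], [0.174, -0.0, -0.985]]
```

Request:
play_rows --steps '[[[0, 0, 0], [2, 40, 0], 0], [[0, 0, 0], [2, 60, 0], 0], [[0, 0, 0], [2, 60, 0], 0], [[0, 0, 0], [2, 61, 0], 0], [[0, 0, 0], [2, 61, 0], 0], [[0, 0, 0], [2, 61, 0], 0], [[0, 0, 0], [2, 61, 0], 0], [[0, 0, 0], [2, 61, 0], 0]]'

```text
t: 22.08
position: [491.6, -184.0, 264.7]
tcp_rot: [[1.0, -0.025, -0.002], [-0.025, -1.0, -0.0], [-0.002, 0.0, -1.0]]
ft_force: [0.9, 0.3, -0.2]
opening: 1.003
```

Request:
play_rows --steps '[[[0, 0, 0], [2, 61, 0], 0], [[0, 0, 0], [2, 60, 10], 0], [[0, 0, 0], [0, 20, 40], 0], [[0.04, 1.01, -0.45], [0, 0, 0], 0], [[0.04, 1.01, -0.44], [0, 0, 0], 0], [[0, 0, 0], [0, 0, 40], 0], [[0, 0, 0], [0, 0, 20], 0], [[0, 0, 0], [0, 0, 0], 0]]'

```text
t: 23.08
position: [501.7, -322.1, 154.1]
tcp_rot: [[0.984, 0.053, 0.171], [0.052, -0.999, 0.011], [0.171, -0.002, -0.985]]
ft_force: [-0.3, -0.4, 0.5]
opening: 1.003
```

```bash
python3 - <<'E'
from see import *
from gr import grasp
C,im,o=see("w9",["carton_1"])
for d in o["carton_1"]:
    p=d["position"]; P=onplane([p[1],p[0]],70,C)[0]
    if d["conf"]>.4 and P[0]>460 and -400<P[1]<-260:
        for z in (42,44,46,48): print(z,*[np.round(v,3) for v in fit(d["pixels"],C,z,(100,56,50),[P[0],P[1],0.],30,2)])
g,Rt,n=grasp([544.8,-319.8,45.5],3.0,-30,10); to(g,Rt); print(np.round(robot.get_obs()["qpos"]))
E
```

```text
carton_1 0.78 [230.7  18.9] 1450 [486. -60.]
carton_1 0.64 [333.6 229.2] 4663 [ 394. -276.]
carton_1 0.56 [194.5 283.5] 9111 [ 536. -323.]
carton_1 0.55 [158. 436.] 8332 [ 579. -467.]
42 [ 544.059 -318.386    3.011] 0.982
44 [ 544.336 -318.365    3.025] 0.981
46 [ 543.922 -318.419    3.006] 0.974
48 [ 543.543 -318.188    2.948] 0.96
target [ 507.9 -321.7   49.6] d(cur) [-13.   -0.4 105.9] d(tgt) [-13.   -0.4 105.9] turn [0. 0. 0.] len 107
[ 46.  30. -22. 118.  13.  26. -71.]
```

Request:
play_rows --steps '[[[0, 0, 0], [-13.6, -2, 20], 0], [[0, 0, 0], [0, 0, 45], 0], [[0, 0, 0], [0, 0, 32], 0], [[0, 0, 0], [0, 0, 10], 0], [[0, 0, 0], [0, 0, 0], 0], [[0, 0, 0], [0, 0, 0], 120], [[0, 0, 0], [0, 0, 0], 150], [[0, 0, 0], [0, 0, 0], 200]]' --newtons 40

```text
t: 24.18
position: [507.1, -320.4, 49.1]
tcp_rot: [[0.983, 0.052, 0.174], [0.052, -0.999, 0.008], [0.175, 0.001, -0.985]]
ft_force: [-0.4, -0.3, -0.6]
opening: 0.729
```

Request:
play_rows --steps '[[[0, 0, 0], [0, 0, 0], 200], [[0, 0, 0], [0, 0, 0], 200]]' --newtons 45

```text
t: 24.42
position: [506.9, -320.2, 48.6]
tcp_rot: [[0.983, 0.052, 0.174], [0.052, -0.999, 0.008], [0.174, 0.001, -0.985]]
ft_force: [-1.5, -0.3, 5.4]
opening: 0.601
```

Request:
play_rows --steps '[[[0, 0, 0], [0, 0, -6], 200], [[0, 0, 0], [0, 0, -15], 200], [[0, 0, 0], [0, 0, -35], 200], [[0, 0, 0], [0, 0, -45], 200], [[0, 0, 0], [0, 0, -50], 200], [[0, 0, 0], [0, 0, -50], 200], [[0, 0, 0], [0, -20, -30], 200], [[0, 0, 0], [0, -40, -10], 200]]'

```text
t: 25.42
position: [461.7, -263.0, 288.4]
tcp_rot: [[0.983, 0.049, 0.176], [0.049, -0.999, 0.006], [0.176, 0.003, -0.984]]
ft_force: [-0.1, 0.8, -2.7]
opening: 0.6
```

Request:
play_rows --steps '[[[0, 0, 0], [0, -58, 0], 200], [[0, 0, 0], [0, -60, 0], 200], [[0, 0, 0], [0, -60, 0], 200], [[0, 0, 0], [0, -60, 0], 200], [[0, 0, 0], [0, -60, 0], 200], [[0, 0, 0], [0, -60, 0], 200], [[0, 0, 0], [0, -60, 0], 200], [[0, 0, 0], [0, -60, 0], 200]]'

```text
t: 26.42
position: [436.1, 216.5, 286.3]
tcp_rot: [[0.983, 0.052, 0.175], [0.052, -0.999, 0.008], [0.175, 0.001, -0.985]]
ft_force: [1.9, 0.5, -2.6]
opening: 0.603
```

Request:
play_rows --steps '[[[0, 0, 0], [0, -60, 0], 200], [[0, 0, 0], [0, -30, 0], 200], [[0, 0, 0], [0, 0, 0], 200], [[0, 0, 0], [0, 0, 0], 200]]'

```text
t: 26.92
position: [432.1, 299.6, 285.6]
tcp_rot: [[0.983, 0.053, 0.173], [0.052, -0.999, 0.008], [0.174, 0.001, -0.985]]
ft_force: [1.3, -1.0, -2.5]
opening: 0.601
```

```bash
cat > inhand.py <<'E'
from see import *
def inhand(tag,rel,pitch,rmax=268):
    C,im,o=see(tag,["carton_1"]); ob=robot.get_obs(); Rn=np.array(ob["tcp_rot"]);tn=np.array(ob["position"])
    B=np.array([[a*50,b*28,h*50] for a in(-1,1) for b in(-1,1) for h in(0,1)])
    c0=None
    for d in o["carton_1"]:
        r,c=d["position"]; m=d["pixels"]
        if abs(c-280)>60 or r<120: continue
        S=3; M=cv2.resize(m.astype(np.float32),None,fx=S,fy=S)>.5; M[rmax*S:]=0
        def cost(p):
            Rr=np.diag([1.,-1,-1])@R.from_euler("Y",-p[3],degrees=True).as_matrix()
            q=proj((B@Rr.T+p[:3])@Rn.T+tn,C); h=cv2.convexHull(((q+.5)*S-.5).astype(np.float32))
            I=np.zeros(M.shape,np.uint8); cv2.fillConvexPoly(I,np.round(h*16).astype(np.int32),1,shift=4); I[rmax*S:]=0
            return 1-(M&(I>0)).sum()/(M|(I>0)).sum()
        x0=np.r_[rel,pitch].astype(float); print("pred cost",cost(x0))
        r=minimize(cost,x0,method="Nelder-Mead",options=dict(initial_simplex=x0+np.r_[np.zeros((1,4)),np.diag([4,2,4,3])],xatol=.05,fatol=1e-5)); print("rel,pitch",np.round(r.x,2),r.fun, "rows",np.flatnonzero(m.any(1))[[0,-1]])
        f=lambda p:cost([p[0],0,p[1],pitch]); r=minimize(f,[rel[0],rel[2]],method="Nelder-Mead"); print("pitch fixed",np.round(r.x,2),r.fun)
    print(np.round(tn,1),np.round(Rn,3).tolist(),ob["opening"])
E
python3 -c "
from inhand import *
inhand('w10',(36,0,11),20)"
```

```text
carton_1 0.92 [214.6 492.3] 3917 [452.  -6.]
carton_1 0.86 [ 92.6 350.2] 3157 [609. 213.]
carton_1 0.8 [190.7 284.1] 25892 [469. 296.]
pred cost 0.05436468333731592
rel,pitch [36.54 -1.42  9.74 21.44] 0.010479830955150926 rows [102 324]
pitch fixed [36.35 11.01] 0.05200007487411784
[432.9 298.5 285.6] [[0.984, 0.05, 0.173], [0.05, -0.999, 0.008], [0.174, 0.001, -0.985]] 0.6026226999065794
```

```bash
python3 - <<'E'
from pl import *
p,Rt=place(2,(36.4,-.7,10.3),20.8,dxy=(0,-.5)); print(p,Rt.round(3).tolist())
to([p[0],p[1],200],Rt); to(p+[0,0,8],Rt)
E
```

```text
[544.29377386 313.08384771  52.5545979 ] [[0.935, -0.023, -0.355], [-0.021, -1.0, 0.008], [-0.355, 0.0, -0.935]]
target [544.3 313.1 200. ] d(cur) [ 95.4  -9.  103.7] d(tgt) [134.2 -17.1  40.6] turn [ 0.09 -6.16  0.84] len 141
target [544.3 313.1  60.6] d(cur) [ 71.2  -9.2 241. ] d(tgt) [183.7 -17.1 170.9] turn [ 0.09 -6.16  0.84] len 251
```

Request:
play_rows --steps '[[[0.03, -2.05, 0.28], [0, 0, 0], 200], [[0.03, -2.05, 0.28], [0, 0, 0], 200], [[0.03, -2.06, 0.28], [0, 0, 0], 200], [[0, 0, 0], [45, -6, 13.5], 200], [[0, 0, 0], [45, -6, 13.5], 200], [[0, 0, 0], [44, -5, 13.5], 200], [[0, 0, 0], [0, 0, 0], 200], [[0, 0, 0], [0, 0, 0], 200]]'

```text
t: 28.02
position: [543.8, 313.8, 200.2]
tcp_rot: [[0.934, -0.022, -0.356], [-0.021, -1.0, 0.009], [-0.356, -0.001, -0.934]]
ft_force: [-0.1, 0.0, -2.0]
opening: 0.601
```

```bash
python3 - <<'E'
from pl import *
from inhand import inhand
p,Rt=place(2,(36.4,-.7,10.3),20.8,dxy=(0,-.5))
to(p+[0,0,100],Rt);to(p+[0,0,10],Rt); inhand("w11",(36.4,-.7,10.3),20.8)
E
```

```text
target [544.3 313.1 152.6] d(cur) [17.4  0.8 44.3] d(tgt) [17.4  0.7 44.4] turn [-0.01  0.01  0.01] len 48
target [544.3 313.1  62.6] d(cur) [ 49.5   0.8 128.4] d(tgt) [ 49.3   0.7 128.5] turn [-0.01  0.01  0.01] len 138
carton_1 0.85 [186.7 284.7] 25864 [496. 310.]
carton_1 0.76 [213.4 533.2] 4509 [453.   6.]
carton_1 0.6 [ 95.1 389.6] 8684 [593. 211.]
pred cost 0.06054310797559126
rel,pitch [37.28  0.76  9.95 20.31] 0.005983655098898533 rows [103 323]
pitch fixed [37.56 10.93] 0.027168489823583664
[543.5 314.7 201.2] [[0.935, -0.021, -0.355], [-0.019, -1.0, 0.009], [-0.355, -0.001, -0.935]] 0.5982043450732853
```

Request:
play_rows --steps '[[[0, 0, 0], [0, 0.9, 0], 200], [[0, 0, 0], [15, 0, 39.5], 200], [[0, 0, 0], [15, 0, 39.5], 200], [[0, 0, 0], [10, 0, 26.4], 200], [[0, 0, 0], [5.4, 0, 14.3], 200], [[0, 0, 0], [0, 0, 0], 200], [[0, 0, 0], [0, 0, 0], 200]]'

```text
t: 29.0
position: [544.2, 315.0, 73.2]
tcp_rot: [[0.935, -0.02, -0.354], [-0.018, -1.0, 0.009], [-0.354, -0.002, -0.935]]
ft_force: [0.7, 0.0, -1.7]
opening: 0.598
```

Request:
play_rows --steps '[[[0, 0, 0], [1.8, 1.2, 6.2], 200], [[0, 0, 0], [1.8, 0, 4.7], 200], [[0, 0, 0], [1.4, 0, 3.7], 200], [[0, 0, 0], [0, 0, 0], 200], [[0, 0, 0], [0.35, 0, 0.9], 200], [[0, 0, 0], [0, 0, 0], 200]]'

```text
t: 29.75
position: [543.2, 313.3, 55.5]
tcp_rot: [[0.935, -0.02, -0.355], [-0.019, -1.0, 0.008], [-0.355, -0.001, -0.935]]
ft_force: [0.3, -0.2, -2.1]
opening: 0.598
```

Request:
play_rows --steps '[[[0, 0, 0], [0.35, 0, 0.9], 200], [[0, 0, 0], [0, 0, 0], 200], [[0, 0, 0], [0.35, 0, 0.9], 200], [[0, 0, 0], [0, 0, 0], 200]]'

```text
t: 30.25
position: [543.1, 313.2, 53.5]
tcp_rot: [[0.934, -0.02, -0.355], [-0.019, -1.0, 0.008], [-0.356, -0.0, -0.935]]
ft_force: [-0.0, -0.4, -1.8]
opening: 0.6
```

Request:
play_rows --steps '[[[0, 0, 0], [0.35, 0, 0.9], 200], [[0, 0, 0], [0, 0, 0], 200], [[0, 0, 0], [0, 0, 0], 200]]'

```text
t: 30.62
position: [543.1, 313.3, 52.6]
tcp_rot: [[0.935, -0.02, -0.355], [-0.019, -1.0, 0.008], [-0.355, -0.001, -0.935]]
ft_force: [-0.6, -0.7, -2.6]
opening: 0.594
```

Request:
play_rows --steps '[[[0, 0, 0], [0.35, 0, 0.9], 200], [[0, 0, 0], [0, 0, 0], 200], [[0, 0, 0], [0, 0, 0], 200]]'

```text
t: 31.0
position: [543.1, 313.3, 51.6]
tcp_rot: [[0.935, -0.02, -0.355], [-0.019, -1.0, 0.008], [-0.355, -0.0, -0.935]]
ft_force: [0.3, 0.5, -1.7]
opening: 0.601
```

Request:
play_rows --steps '[[[0, 0, 0], [0.35, 0, 0.9], 200], [[0, 0, 0], [0, 0, 0], 200], [[0, 0, 0], [0, 0, 0], 200]]'

```text
t: 31.38
position: [543.1, 313.3, 51.1]
tcp_rot: [[0.935, -0.02, -0.355], [-0.019, -1.0, 0.008], [-0.355, -0.001, -0.935]]
ft_force: [-1.2, -0.9, 5.5]
opening: 0.597
```

Request:
play_rows --steps '[[[0, 0, 0], [0, 0, 0], 200], [[0, 0, 0], [0, 0, 0], 95], [[0, 0, 0], [0, 0, 0], 80], [[0, 0, 0], [0, 0, 0], 60], [[0, 0, 0], [0, 0, 0], 40], [[0, 0, 0], [0, 0, 0], 40]]' --newtons 5

```text
t: 32.12
position: [543.2, 313.3, 50.7]
tcp_rot: [[0.935, -0.02, -0.355], [-0.019, -1.0, 0.008], [-0.355, -0.001, -0.935]]
ft_force: [0.2, -1.1, 0.3]
opening: 0.841
```

Request:
play_rows --steps '[[[0, 0, 0], [0, 0, -20], 40], [[0, 0, 0], [0, 0, -50], 40], [[0, 0, 0], [0, 0, -60], 30], [[0, 0, 0], [-50, 0, -20], 0], [[0, 2.03, 0], [-50, 0, -20], 0], [[0, 2.03, 0], [-50, 0, -20], 0], [[0, 0, 0], [0, 0, 0], 0], [[0, 0, 0], [0, 0, 0], 0]]'

```text
t: 33.12
position: [465.0, 314.8, 274.9]
tcp_rot: [[1.0, -0.02, -0.008], [-0.02, -1.0, 0.001], [-0.008, -0.001, -1.0]]
ft_force: [0.5, -0.4, 0.2]
opening: 1.0
```

```bash
python3 pal.py w12
```

```text
carton_1 0.74 [190.3 509.6] 4374 [455.  -3.]
carton_1 0.62 [ 78.  355.6] 5144 [600. 219.]
carton_1 0.62 [ 93.7 282. ] 4638 [583. 311.]
carton_1 0.59 [241.  555.1] 254 [377. -89.]
carton_1 0.51 [155.  297.9] 9351 [506. 292.]
pallet 0.64 [151.8 301.2] 9707 [511. 287.]
  fit [594.124 228.004  89.591] 0.973
  fit [594.064 227.926  89.513] 0.972
  fit [574.213 312.704  -1.323] 0.983
  fit [574.185 312.764 178.714] 0.983
  fit [504.463 275.482  -2.094] 0.381
  fit [491.33  301.228  94.453] 0.441
[466.2 314.4 272.9] [[1.0, -0.022, -0.011], [-0.022, -1.0, 0.0], [-0.011, -0.0, -1.0]]
```

```bash
python3 - <<'E'
from ik import *
from gr import grasp
f=np.load("w12.npz"); C=(f["K"],f["d"],f["T"])
d=robot.cut_out("wrist","carton_1")
for k in d:
    if k["position"][1]>480 and k["pixels"].sum()>3000: print(*fit(k["pixels"],C,0,(100,56,50),[455,-10,-13.],0,2)); 
d=robot.cut_out("wrist","shaker")
if d: print("shaker",onplane([d[0]["position"][::-1]],32,C)[0],d[0]["conf"])
rng=np.random.default_rng(0); q0=np.array(robot.get_obs()["qpos"])
seeds=[q0]+[np.clip(q0+[20,0,0,0,0,0,0]+rng.normal(size=7)*[20,15,20,15,25,15,30],LO,HI) for _ in range(15)]
for t in (0,-10,-15,-20):
    g,Rt,n=grasp([454,-10,0],-13,-30,t,0,22)
    for up in (0,90):
        q,e,a=best(g+[0,0,up],Rt,seeds); print(t,up,np.round(q),round(e,1),round(a,1))
E
```

```text
[451.89765293 -11.94636158 -12.38939909] 0.9570098576122672
shaker [554.22845412 -17.92505716  32.        ] 0.64
0 0 [-10.  38.   8. 139. -57.   6. -49.] 0.1 0.0
0 90 [  17.   29.  -30.  136.   38.   23. -148.] 0.0 0.0
-10 0 [  14.   41.  -25.  134.   38.   22. -147.] 0.0 0.0
-10 90 [  18.   31.  -30.  131.   22.   33. -132.] 0.0 0.0
-15 0 [  14.   42.  -24.  131.   27.   27. -136.] 0.0 0.0
-15 90 [  24.   35.  -39.  128.   25.   41. -137.] 0.0 0.0
-20 0 [  16.   44.  -27.  128.   24.   34. -133.] 0.0 0.0
-20 90 [  25.   37.  -40.  126.   22.   46. -135.] 0.0 0.0
```

Request:
play_rows --steps '[[[0, 0, -1.985], [0, 0, 0], 0], [[0, 0, -1.985], [0, 0, 0], 0], [[0, 0, -1.985], [0, 0, 0], 0], [[0, 0, -1.985], [0, 0, 0], 0], [[0, 0, -1.985], [0, 0, 0], 0], [[0, 0, -1.985], [0, 0, 0], 0], [[0, 0, -1.985], [0, 0, 0], 0], [[0, 0, -1.985], [0, 0, 0], 0]]'

```text
t: 34.38
position: [465.5, 314.4, 273.0]
tcp_rot: [[0.2, 0.98, -0.011], [0.98, -0.2, 0.001], [-0.001, -0.011, -1.0]]
ft_force: [-0.8, 0.7, 0.7]
opening: 1.005
```

Request:
play_rows --steps '[[[0, 0, -1.985], [0, 0, 0], 0], [[0, 0, -1.985], [0, 0, 0], 0], [[0, 0, -1.985], [0, 0, 0], 0], [[0, 0, -1.985], [0, 0, 0], 0], [[0, 0, -1.985], [0, 0, 0], 0], [[0, 0, -1.985], [0, 0, 0], 0], [[0, 0, -1.985], [0, 0, 0], 0], [[0, 0, -1.985], [0, 0, 0], 0]]'

```text
t: 35.38
position: [465.5, 314.3, 273.1]
tcp_rot: [[-0.926, 0.377, -0.011], [0.377, 0.926, 0.001], [0.011, -0.003, -1.0]]
ft_force: [-0.8, -0.7, -0.7]
opening: 0.999
```

```bash
python3 - <<'E'
from gr import *
g,Rt,n=grasp([451.9,-11.9,0],167.6,-26,0,0,22); print(g); to(g+[0,0,110],Rt); print(np.round(robot.get_obs()["qpos"]))
E
```

```text
[477.29347924 -17.48311851  22.        ]
target [477.3 -17.5 132. ] d(cur) [-137.5 -302.5  140.6] d(tgt) [ -82.7 -321.6  141.1] turn [-0.03 -0.13 -1.95] len 361
[  4.  33. -66. 107.  34.  62.  -7.]
```

Request:
play_rows --steps '[[[-0.03, -0.13, -1.95], [0, 0, 0], 0], [[0, 0, 0], [-12, -46, 0], 0], [[0, 0, 0], [-14, -55, 0], 0], [[0, 0, 0], [-14, -55, 0], 0], [[0, 0, 0], [-14, -55, 0], 0], [[0, 0, 0], [-14, -55, 0], 0], [[0, 0, 0], [-14, -55, 20], 0], [[0, 0, 0], [0, 0, 30], 0]]'

```text
t: 36.38
position: [475.4, -22.6, 222.5]
tcp_rot: [[-0.973, 0.229, 0.001], [0.229, 0.973, -0.0], [-0.001, 0.0, -1.0]]
ft_force: [0.1, 1.5, 0.2]
opening: 1.0
```

Request:
play_rows --steps '[[[0, 0, 0], [0, 0, 40], 0], [[0, 0, 0], [0, 0, 40], 0], [[0, 0, 0], [0, 0, 0], 0]]'

```text
t: 36.75
position: [473.9, -16.8, 141.8]
tcp_rot: [[-0.976, 0.219, -0.003], [0.219, 0.976, 0.001], [0.003, 0.001, -1.0]]
ft_force: [0.1, 1.3, 0.3]
opening: 1.002
```

```bash
python3 - <<'E'
from see import *
from gr import grasp
print(np.round(robot.get_obs()["qpos"]))
C,im,o=see("w13",["carton_1"])
for d in o["carton_1"]:
    p=d["position"]; P=onplane([p[1],p[0]],40,C)[0]
    if abs(P[1]+11)<70 and abs(P[0]-452)<80: print(*fit(d["pixels"],C,0,(100,56,50),[452,-12,-12.4],0,2))
g,Rt,n=grasp([451.9,-11.9,0],167.6,-26,0,0,22); to(g,Rt)
E
```

```text
[ 36.  37. -60. 126.  47.  44.  22.]
carton_1 0.86 [60.4  3.6] 442 [ 291. -217.]
carton_1 0.84 [184.9  28.4] 4239 [ 397. -237.]
carton_1 0.76 [187.2 279.8] 7594 [450. -12.]
carton_1 0.69 [ 74.8 114.8] 11562 [ 327. -125.]
carton_1 0.38 [155.2 487.8] 5832 [462. 175.]
[451.14653397 -11.60260198 -12.65389967] 0.9813664596273292
target [477.3 -17.5  22. ] d(cur) [ -1.9  -1.1 122.4] d(tgt) [ -2.1  -1.  122.4] turn [ 0.02  0.02 -0.04] len 122
```

Request:
play_rows --steps '[[[0, 0, 0], [-1.2, -1, 50], 0], [[0, 0, 0], [0, 0, 45], 0], [[0, 0, 0], [0, 0, 20], 0], [[0, 0, 0], [0, 0, 5], 0], [[0, 0, 0], [0, 0, 0], 0], [[0, 0, 0], [0, 0, 0], 120], [[0, 0, 0], [0, 0, 0], 150], [[0, 0, 0], [0, 0, 0], 200]]' --newtons 40

```text
t: 37.85
position: [476.5, -17.8, 24.5]
tcp_rot: [[-0.976, 0.219, 0.003], [0.219, 0.976, -0.0], [-0.003, 0.0, -1.0]]
ft_force: [0.2, -0.6, 0.0]
opening: 0.726
```

Request:
play_rows --steps '[[[0, 0, 0], [0, 0, 0], 200], [[0, 0, 0], [0, 0, 0], 200]]' --newtons 45

```text
t: 38.1
position: [476.3, -17.7, 24.2]
tcp_rot: [[-0.976, 0.218, 0.003], [0.218, 0.976, -0.0], [-0.003, 0.0, -1.0]]
ft_force: [0.1, -1.0, 3.6]
opening: 0.599
```

```bash
python3 - <<'E'
from h import *
o=robot.get_obs(); Rn=np.array(o["tcp_rot"]); print(np.round(Rn.T@(np.array([451.1,-11.6,0])-o["position"]),2),np.round(Rn,3).tolist(),np.round(o["qpos"]))
E
```

```text
[26.    0.47 24.17] [[-0.976, 0.218, 0.003], [0.218, 0.976, -0.0], [-0.003, 0.0, -1.0]] [ 26.  46. -46. 130.  68.  34.   4.]
```

Request:
play_rows --steps '[[[0, 0, 0], [0, 0, -6], 200], [[0, 0, 0], [0, 0, -30], 200], [[0, 0, 0], [0, 0, -50], 200], [[0, 0, 0], [0, 0, -50], 200], [[0, 0, 0], [0, 20, -50], 200], [[0, 0, 0], [12, 50, -10], 200], [[0, 0, 0], [13, 58, 0], 200], [[0, 0, 0], [13, 58, 0], 200]]'

```text
t: 39.1
position: [479.0, 173.2, 220.4]
tcp_rot: [[-0.976, 0.219, 0.003], [0.219, 0.976, -0.0], [-0.003, 0.0, -1.0]]
ft_force: [1.0, -0.2, -2.1]
opening: 0.6
```

Request:
play_rows --steps '[[[0, 0, 0], [13, 58, 0], 200], [[0, 0, 0], [5, 35, 0], 200], [[0, 0, 1.97], [0, 0, 0], 200], [[0, 0, 1.97], [0, 0, 0], 200], [[0, 0, 1.97], [0, 0, 0], 200], [[0, 0, 1.97], [0, 0, 0], 200], [[0, 0, 1.97], [0, 0, 0], 200], [[0, 0, 1.97], [0, 0, 0], 200]]'

```text
t: 40.1
position: [481.3, 266.7, 220.1]
tcp_rot: [[-0.309, 0.951, 0.002], [0.951, 0.309, -0.0], [-0.001, 0.001, -1.0]]
ft_force: [-0.1, -0.1, -2.2]
opening: 0.601
```

Request:
play_rows --steps '[[[0, 0, 1.97], [0, 0, 0], 200], [[0, 0, 1.97], [0, 0, 0], 200], [[0, 0, 0], [0, 0, 0], 200], [[0, 0, 0], [0, 0, 0], 200]]'

```text
t: 40.6
position: [481.7, 266.9, 220.1]
tcp_rot: [[0.02, 1.0, 0.002], [1.0, -0.02, -0.0], [-0.0, 0.002, -1.0]]
ft_force: [0.1, -0.5, -1.3]
opening: 0.6
```

```bash
python3 - <<'E'
from pl import *
from inhand import inhand
rel=(26,.2,24.2)
p,Rt=place(3,rel,0); print(p,Rt.round(3).tolist(),np.round(robot.get_obs()["qpos"]))
to(p+[0,0,100],Rt);to(p+[0,0,10],Rt); inhand("w14",rel,0.)
E
```

```text
[490.41565749 267.49446422  54.2       ] [[0.023, 1.0, 0.0], [1.0, -0.023, 0.0], [0.0, 0.0, -1.0]] [ -7.  27. -39. 113.  23.  47. -60.]
target [490.4 267.5 154.2] d(cur) [ 0.8  8.6 65.9] d(tgt) [ 0.8  8.7 65.9] turn [0.03 0.   0.03] len 66
target [490.4 267.5  64.2] d(cur) [  0.9   8.4 155.9] d(tgt) [  0.8   8.7 155.9] turn [0.03 0.   0.03] len 156
carton_1 0.97 [154.4 385. ] 4442 [602. 313.]
carton_1 0.84 [202.7 281.7] 20120 [483. 259.]
carton_1 0.61 [218.2 384.1] 4285 [606. 238.]
pred cost 0.02923695852982644
rel,pitch [25.86 -0.42 26.13  0.22] 0.011791093789693452 rows [118 323]
pitch fixed [25.67 26.09] 0.018911960286735696
[481.9 266.8 220. ] [[0.022, 1.0, 0.002], [1.0, -0.022, -0.0], [-0.0, 0.002, -1.0]] 0.6030489918888192
```

Request:
play_rows --steps '[[[0, 0, 0.02], [0.8, 8.6, 0], 200], [[0, 0, 0], [0, 0, 40], 200], [[0, 0, 0], [0, 0, 40], 200], [[0, 0, 0], [0, 0, 25], 200], [[0, 0, 0], [0, 0, 0], 200], [[0, 0, 0], [0, 0, 0], 200]]'

```text
t: 41.45
position: [491.5, 267.9, 115.8]
tcp_rot: [[0.026, 1.0, 0.003], [1.0, -0.026, 0.001], [0.001, 0.003, -1.0]]
ft_force: [1.0, -0.5, -1.1]
opening: 0.602
```

```bash
python3 - <<'E'
from pl import *
p,Rt=place(3,(26,.0,24.7),0); to(p,Rt); print(robot.get_obs()["ft_force"])
E
```

```text
target [490.6 267.5  54.7] d(cur) [-0.5 -1.  61.1] d(tgt) [-0.4 -0.8 61.1] turn [ 0.04 -0.01 -0.04] len 61
[ 1.01515509 -0.52398769 -1.08993735]
```

Request:
play_rows --steps '[[[0.03, 0, -0.04], [-0.5, -0.9, 0], 200], [[0, 0, 0], [0, 0, 0], 200], [[0, 0, 0], [0, 0, 25], 200], [[0, 0, 0], [0, 0, 20], 200], [[0, 0, 0], [0, 0, 9], 200], [[0, 0, 0], [0, 0, 0], 200]]'

```text
t: 42.2
position: [489.9, 267.0, 61.1]
tcp_rot: [[0.023, 1.0, -0.0], [1.0, -0.023, -0.0], [-0.0, -0.0, -1.0]]
ft_force: [-0.2, -0.1, -2.0]
opening: 0.6
```

Request:
play_rows --steps '[[[0, 0, 0], [0, 0, 3], 200], [[0, 0, 0], [0, 0, 1], 200], [[0, 0, 0], [0, 0, 1], 200], [[0, 0, 0], [0, 0, 0], 200]]'

```text
t: 42.7
position: [490.0, 266.9, 56.2]
tcp_rot: [[0.023, 1.0, 0.0], [1.0, -0.023, -0.0], [-0.0, 0.0, -1.0]]
ft_force: [-0.8, 0.3, -1.9]
opening: 0.597
```

Request:
play_rows --steps '[[[0, 0, 0], [0.5, 0.4, 0.8], 200], [[0, 0, 0], [0, 0, 0], 200], [[0, 0, 0], [0, 0, 0.8], 200], [[0, 0, 0], [0, 0, 0], 200]]'

```text
t: 43.2
position: [490.3, 267.4, 54.4]
tcp_rot: [[0.023, 1.0, -0.0], [1.0, -0.023, -0.0], [-0.0, -0.0, -1.0]]
ft_force: [-0.2, 0.7, -1.8]
opening: 0.601
```

Request:
play_rows --steps '[[[0, 0, 0], [0, 0, 0.8], 200], [[0, 0, 0], [0, 0, 0], 200], [[0, 0, 0], [0, 0, 0], 200]]'

```text
t: 43.58
position: [490.3, 267.5, 54.3]
tcp_rot: [[0.023, 1.0, 0.0], [1.0, -0.023, -0.0], [-0.0, 0.0, -1.0]]
ft_force: [-1.3, -0.6, 6.5]
opening: 0.603
```

Request:
play_rows --steps '[[[0, 0, 0], [0, 0, 0], 200], [[0, 0, 0], [0, 0, 0], 95], [[0, 0, 0], [0, 0, 0], 80], [[0, 0, 0], [0, 0, 0], 60], [[0, 0, 0], [0, 0, 0], 40], [[0, 0, 0], [0, 0, 0], 40]]' --newtons 5

```text
t: 44.32
position: [490.4, 267.4, 53.6]
tcp_rot: [[0.023, 1.0, -0.0], [1.0, -0.023, -0.0], [-0.0, -0.0, -1.0]]
ft_force: [-0.7, 0.1, -0.3]
opening: 0.84
```

Request:
play_rows --steps '[[[0, 0, 0], [0, 0, -20], 40], [[0, 0, 0], [0, 0, -50], 40], [[0, 0, 0], [0, 0, -50], 40], [[0, 0, 0], [0, 0, -50], 40], [[0, 0, 0], [0, 0, -50], 20], [[0, 0, 1.98], [0, 0, 0], 0], [[0, 0, 1.98], [0, 0, 0], 0], [[0, 0, 1.98], [0, 0, 0], 0]]'

```text
t: 45.32
position: [490.3, 267.2, 273.9]
tcp_rot: [[0.52, 0.854, 0.0], [0.854, -0.52, -0.0], [-0.0, 0.0, -1.0]]
ft_force: [-0.6, 0.1, 0.6]
opening: 0.998
```

Request:
play_rows --steps '[[[0, 0, 1.98], [0, 0, 0], 0], [[0, 0, 1.98], [0, 0, 0], 0], [[0, 0, 1.98], [0, 0, 0], 0], [[0, 0, 1.98], [0, 0, 0], 0], [[0, 0, 1.98], [0, 0, 0], 0], [[0, 0, 1.98], [0, 0, 0], 0], [[0, 0, 0], [-25, 0, -10], 0], [[0, 0, 0], [0, 0, 0], 0]]'

```text
t: 46.32
position: [464.2, 268.0, 284.3]
tcp_rot: [[1.0, -0.005, 0.0], [-0.005, -1.0, 0.0], [0.0, -0.0, -1.0]]
ft_force: [0.6, 0.8, 0.3]
opening: 0.997
```

```bash
python3 pal.py w15; python3 - <<'E'
import cv2
im=cv2.imread("pics/w15.png")[40:260,140:440]; cv2.imwrite("pics/w15c.png",cv2.resize(im,None,fx=2.6,fy=2.6,interpolation=cv2.INTER_CUBIC))
E
```

```text
carton_1 0.96 [242.2 533.4] 742 [ 380. -112.]
carton_1 0.61 [ 94.7 244.9] 4487 [585. 314.]
carton_1 0.58 [ 82.3 314.7] 4602 [599. 224.]
pallet 0.78 [122.3 282. ] 5534 [550. 266.]
  fit [574.206 312.4    -1.673] 0.972
  fit [574.162 312.384 178.418] 0.972
  fit [593.49  228.812  90.1  ] 0.956
  fit [593.131 228.841  89.79 ] 0.957
[465.9 267.5 283.6] [[1.0, -0.007, 0.0], [-0.007, -1.0, -0.0], [0.0, 0.0, -1.0]]
```

View pics/w15c.png

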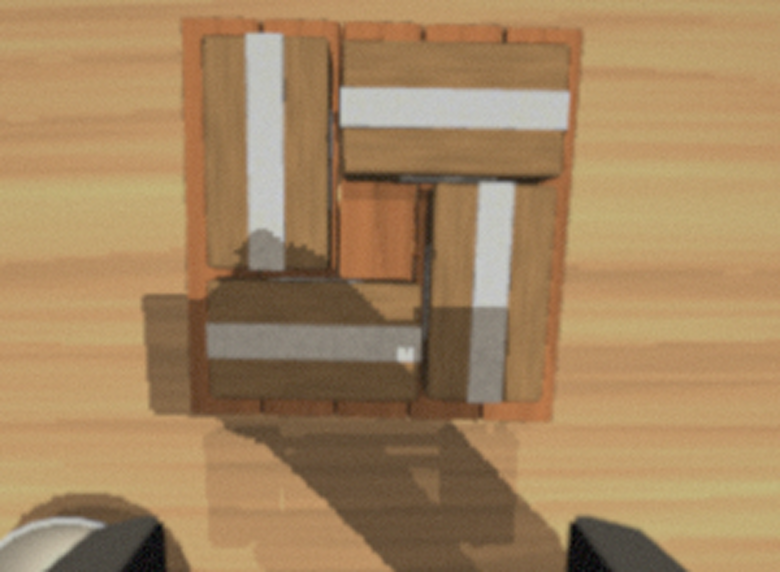

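```bash
python3 - <<'E'
from see import *
f=np.load("w15.npz"); C=(f["K"],f["d"],f["T"])
def rect(pts,z):
    P=onplane((np.array(pts)+.5)/2.6-.5+[140,40],z,C)[:,:2]
    up=(P[0]-P[2]+P[1]-P[3])/2; rt=(P[1]-P[0]+P[3]-P[2])/2
    return P.mean(0),np.array([np.linalg.norm(up),np.linalg.norm(rt),np.degrees(np.arctan2(up[1],up[0])),np.degrees(np.arctan2(rt[1],rt[0]))+90])
D=dict(pal=([(183,17),(582,29),(192,413),(551,421)],30),c2=([(204,36),(329,38),(208,268),(329,270)],80),c1=([(342,40),(570,46),(342,176),(562,178)],80),c0=([(434,183),(556,183),(428,398),(543,403)],80),c3=([(208,280),(421,282),(208,398),(419,398)],80))
c=rect(*D["pal"])[0];a=np.radians(-1.3);M=np.array([[np.cos(a),-np.sin(a)],[np.sin(a),np.cos(a)]])
for k,v in D.items():
    p,r=rect(*v); print(k,np.round(p,1),np.round(r,1),"pallet frame",np.round((p-c)@M,1))
o=robot.cut_out("wrist","carton_1")
robot.read_camera("top"); 
for t in ["sauce_bottle","shaker","jar","cups","bowl","milk","carton_3"]:
    d=robot.cut_out("top",t); print(t,[(round(x["conf"],2),np.round(x["position"]).tolist()) for x in d[:2]])
E
```

```text
pal [543.  262.1] [199.5 197.8  -1.7  -1.7] pallet frame [0. 0.]
c2 [573.9 312. ] [99.2 55.3 -1.3 -1.4] pallet frame [29.7 50.6]
c1 [592.7 228.5] [56.1 99.5 -0.7 -1. ] pallet frame [ 50.5 -32.4]
c0 [511.9 210. ] [100.1  55.5  -0.7  -1.4] pallet frame [-29.9 -52.8]
c3 [491.1 292.7] [ 55.2 100.3  -1.7  -0.6] pallet frame [-52.6  29.5]
sauce_bottle [(0.87, [158.0, 274.0])]
shaker [(0.42, [192.0, 280.0]), (0.34, [158.0, 274.0])]
jar [(0.79, [134.0, 306.0])]
cups [(0.7, [222.0, 428.0]), (0.63, [185.0, 112.0])]
bowl [(0.63, [255.0, 148.0]), (0.44, [179.0, 210.0])]
milk []
carton_3 [(0.92, [280.0, 349.0]), (0.81, [255.0, 311.0])]
```

Request:
play_rows --steps '[[[0, 0, -1.98], [0, 0, 0], 40], [[0, 0, -1.98], [0, 0, 0], 40], [[0, 0, -1.98], [0, 0, 0], 40], [[0, 0, -1.98], [0, 0, 0], 40], [[0, 0, -1.98], [0, 0, 0], 40], [[0, 0, -1.98], [0, 0, 0], 40], [[0, 0, -1.98], [0, 0, 0], 40], [[0, 0, -1.98], [0, 0, 0], 40]]'

```text
t: 47.92
position: [465.4, 267.6, 283.7]
tcp_rot: [[0.189, 0.982, -0.0], [0.982, -0.189, -0.0], [-0.0, -0.0, -1.0]]
ft_force: [-0.1, 0.4, -0.0]
opening: 0.848
```

Request:
play_rows --steps '[[[0, 0, -1.98], [0, 0, 0], 40], [[0, 0, 0], [-5, 43, 40], 40], [[0, 0, 0], [-5, 43, 40], 40], [[0, 0, 0], [-5, 43, 40], 40], [[0, 0, 0], [0, 0, 0], 40], [[0, 0, 0], [0, 0, 0], 40]]'

```text
t: 48.68
position: [593.2, 250.3, 163.9]
tcp_rot: [[0.022, 1.0, -0.001], [1.0, -0.022, 0.0], [0.0, -0.001, -1.0]]
ft_force: [0.0, -0.0, 0.7]
opening: 0.84
```

```bash
python3 -c "
from h import *
to([595.2,254.6,53],toolR(88.7,0)); o=robot.get_obs(); print(np.round(o['qpos']),o['opening'])"
```

```text
target [595.2 254.6  53. ] d(cur) [  4.3   2.  110.9] d(tgt) [  4.3   1.9 110.9] turn [-0.01 -0.    0.01] len 111
[ -6.  37. -34. 104.  27.  47. -55.] 0.8401787536698269
```

Request:
play_rows --steps '[[[0, 0, 0], [4.3, 2, 40], 40], [[0, 0, 0], [0, 0, 40], 40], [[0, 0, 0], [0, 0, 22], 40], [[0, 0, 0], [0, 0, 7], 40], [[0, 0, 0], [0, 0, 0], 40], [[0, 0, 0], [0, 0, 0], 80], [[0, 0, 0], [0, 0, 0], 110], [[0, 0, 0], [0, 0, 0], 150]]' --newtons 10

```text
t: 49.68
position: [596.2, 254.0, 55.4]
tcp_rot: [[0.023, 1.0, 0.001], [1.0, -0.023, 0.0], [0.0, 0.001, -1.0]]
ft_force: [-1.0, -0.2, 3.7]
opening: 0.603
```

Request:
play_rows --steps '[[[0, 0, 0], [0, 0, 0], 150], [[0, 0, 0], [0, 0, 0], 150]]'

```text
t: 49.92
position: [596.2, 254.0, 55.4]
tcp_rot: [[0.023, 1.0, 0.0], [1.0, -0.023, -0.0], [0.0, 0.0, -1.0]]
ft_force: [-1.3, -1.4, 5.8]
opening: 0.604
```

Request:
play_rows --steps '[[[0, 0, 0], [0.7, -0.3, 0], 150], [[0, 0, 0], [0.6, 0, 0], 150], [[0, 0, 0], [0, 0, 0], 150], [[0, 0, 0], [0, 0, 0], 95], [[0, 0, 0], [0, 0, 0], 80], [[0, 0, 0], [0, 0, 0], 60], [[0, 0, 0], [0, 0, 0], 40], [[0, 0, 0], [0, 0, 0], 40]]' --newtons 5

```text
t: 50.92
position: [595.8, 255.2, 54.6]
tcp_rot: [[0.023, 1.0, -0.0], [1.0, -0.023, -0.0], [-0.0, -0.0, -1.0]]
ft_force: [0.1, -0.0, -0.3]
opening: 0.842
```

Request:
play_rows --steps '[[[0, 0, 0], [0, 0, -20], 40], [[0, 0, 0], [0, 0, -50], 40], [[0, 0, 0], [0, 0, -50], 40], [[0, 0, 0], [0, 0, -50], 40], [[0, 0, 0], [0, -40, -45], 20], [[0, 0, 1.98], [0, -40, 0], 0], [[0, 0, 1.98], [0, 0, 0], 0], [[0, 0, 1.98], [0, 0, 0], 0]]'

```text
t: 51.92
position: [515.3, 257.2, 271.7]
tcp_rot: [[0.519, 0.855, 0.002], [0.855, -0.519, 0.001], [0.001, 0.001, -1.0]]
ft_force: [-1.0, -0.1, 0.1]
opening: 1.002
```

Request:
play_rows --steps '[[[0, 0, 1.98], [0, 0, 0], 0], [[0, 0, 1.98], [0, 0, 0], 0], [[0, 0, 1.98], [0, 0, 0], 0], [[0, 0, 1.98], [0, 0, 0], 0], [[0, 0, 1.98], [0, 0, 0], 0], [[0, 0, 1.98], [0, 0, 0], 0], [[0, 0, 0], [-50, -8, -10], 0], [[0, 0, 0], [0, 0, 0], 0]]'

```text
t: 52.92
position: [462.9, 266.8, 281.8]
tcp_rot: [[1.0, -0.003, 0.001], [-0.003, -1.0, 0.001], [0.001, -0.001, -1.0]]
ft_force: [0.3, 0.3, 0.0]
opening: 0.997
```

```bash
python3 pal.py w16; python3 - <<'E'
import cv2
im=cv2.imread("pics/w16.png")[40:260,140:440]; cv2.imwrite("pics/w16c.png",cv2.resize(im,None,fx=2.6,fy=2.6,interpolation=cv2.INTER_CUBIC))
E
```

```text
carton_1 0.73 [ 79.8 315.1] 4816 [601. 223.]
carton_1 0.7 [243.4 533.7] 614 [ 378. -111.]
carton_1 0.6 [ 95.7 244.8] 4443 [582. 313.]
carton_1 0.59 [170.6 260.4] 3828 [486. 294.]
carton_1 0.16 [129.  278.2] 5363 [540. 270.]
pallet 0.8 [128.1 279.1] 5073 [541. 269.]
pallet 0.33 [ 78.8 313. ] 4812 [602. 226.]
  fit [594.595 228.079  88.753] 0.969
  fit [594.655 228.077  88.684] 0.969
  fit [574.639 312.662  -1.207] 0.959
  fit [574.667 312.649 178.811] 0.959
  fit [491.04  293.157  89.638] 0.969
  fit [490.39  293.091  89.045] 0.97
[466.3 265.5 280.7] [[1.0, -0.007, 0.001], [-0.007, -1.0, 0.001], [0.001, -0.001, -1.0]]
```

View pics/w16c.png

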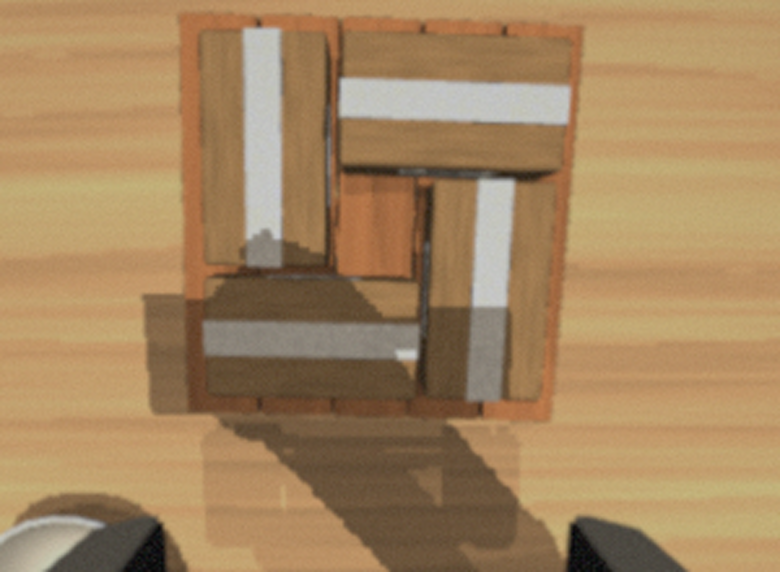

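```bash
python3 -c "
from workcell import robot
print(robot.get_obs()['t']); print(robot.sign_off())"
```

```text
53.075
the job is handed in; nothing more can be done
None
```

I set the two stand cartons and the table carton down on the pallet, flat and lid up. With the carton already there they form the pinwheel ring, and I handed the job in at 53 s of the 72 s allowed.

- **Correction:** carton_1 first landed about 2.5 mm off. A fingertip push over-corrected it, so I regripped it lightly and slid it into line at the end.
- **Final positions:** in the last wrist picture the three cartons I placed are within about 2 mm of their slots and about 1° of square. The gaps measure about 4–6 mm. The carton already there measured the same before and after, within 1 mm.
- **Carton_1 disagreement:** it reads about 2 mm towards the pallet's −y side, and repeat measurements of that position varied by about 1 mm.
- **Bystanders:** a top-camera check just before the last correction found the bottle, shaker, jar, cups and bowl within about two pixels of where they began. The top camera missed the milk carton in that check. I did not check the sign, the flat box or the look-alikes at the end, but the arm felt no unexpected contact.

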